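# Load the bead-drilling jig and hang up the tray

### The job

Get the bead jig ready for the drill press: put every blank from the wooden tray flat into a nest of the jig, one to a nest, then lower the bush plate level over both dowel pins until it is fully down, and then push both toggle clamps shut on it. Hang the empty tray by its steel handle over both prongs of the hook on the stand, and do not knock over the glue bottle or the wax jar.

Things in the scene. Friction and masses are not known exactly. Their poses are not given: they have to be found in the camera images.
- jig: steel drilling jig fixed to the bench, 90 (x) by 340 mm (y), base 20 mm thick; origin at the centre of its underside, z up. Row of four nests along y; at y = +-88 mm an aluminium riser (64 by 24 mm, flat top 37 mm above the bench) with a dowel pin on it carries the bush plate; outside them the toggle clamps, on black cheeks 60 mm high at |y| = 125 to 151 mm.
- nest1 (a point): centre of the floor of nest 1 of the jig, a round recess 33 mm wide and 5 mm deep (floor 15 mm above the bench); nests 1 to 4 lie at -57, -19, 19 and 57 mm along jig y. The frame is parallel to the jig's. Any blank may go in any nest.
- nest2 (a point): centre of the floor of nest 2 of the jig, a round recess 33 mm wide and 5 mm deep (floor 15 mm above the bench); nests 1 to 4 lie at -57, -19, 19 and 57 mm along jig y. The frame is parallel to the jig's. Any blank may go in any nest.
- nest3 (a point): centre of the floor of nest 3 of the jig, a round recess 33 mm wide and 5 mm deep (floor 15 mm above the bench); nests 1 to 4 lie at -57, -19, 19 and 57 mm along jig y. The frame is parallel to the jig's. Any blank may go in any nest.
- nest4 (a point): centre of the floor of nest 4 of the jig, a round recess 33 mm wide and 5 mm deep (floor 15 mm above the bench); nests 1 to 4 lie at -57, -19, 19 and 57 mm along jig y. The frame is parallel to the jig's. Any blank may go in any nest.
- pin_l (a point): top of the brass dowel pin at jig y = +86 mm: 8 mm thick, standing 18 mm above the riser (top 55 mm above the bench), the last 5 mm tapered to 3.6 mm
- pin_r (a point): top of the brass dowel pin at jig y = -86 mm: 8 mm thick, standing 18 mm above the riser (top 55 mm above the bench), the last 5 mm tapered to 3.6 mm
- bush_plate: aluminium plate, 64 (x) by 204 (y) by 10 mm, about 0.4 kg, with 10 mm through holes at y = +-86 mm for the pins and four brass bushes; a black square grip, 22 by 22 mm, 30 mm high, stands on its middle. Origin at the centre of its underside. Either way round fits. Starts flat on the bench; fully down its underside is 37 mm above the bench, 2 mm clear of the blanks.
- plate_grip (a point): point on the axis of the bush plate's square grip, 32 mm above the plate's underside and 8 mm below the grip's top; frame parallel to the plate's
- clamp_l (a joint): left toggle clamp: hinge along jig x at jig y = +136 mm, 53 mm above the bench. 0 = shut: arm level, its rubber pad on the end of the seated plate, red handle nearly upright, leaning 0.3 rad inward. Positive = open, arm up, handle swung outward: 1.05 to 1.2 at the start, stop 1.25. Stays where left (about 0.12 N m friction). Push the handle inward from its outer side to shut it
- clamp_r (a joint): right toggle clamp: hinge along jig x at jig y = -136 mm, 53 mm above the bench. 0 = shut: arm level, its rubber pad on the end of the seated plate, red handle nearly upright, leaning 0.3 rad inward. Positive = open, arm up, handle swung outward: 1.05 to 1.2 at the start, stop 1.25. Stays where left (about 0.12 N m friction). Push the handle inward from its outer side to shut it
- clamp_l_tip (a point): outer end of the red handle of clamp_l, 86 mm from its hinge axis; the handle is a round bar 14 mm thick
- clamp_r_tip (a point): outer end of the red handle of clamp_r, 86 mm from its hinge axis; the handle is a round bar 14 mm thick
- blank_a: amber bead blank, an eight-sided puck, 25 mm across flats, 27 mm across corners, 20 mm high, 30 g; origin at its middle (10 mm above the face it lies on), z along its axis (up at the start; either face may go down), x square to one of its flats. Two to four blanks are present; absent ones read None. Starts lying flat in the tray.
- blank_b: dark brown bead blank, an eight-sided puck, 25 mm across flats, 27 mm across corners, 20 mm high, 30 g; origin at its middle (10 mm above the face it lies on), z along its axis (up at the start; either face may go down), x square to one of its flats. Two to four blanks are present; absent ones read None. Starts lying flat in the tray.
- blank_c: red bead blank, an eight-sided puck, 25 mm across flats, 27 mm across corners, 20 mm high, 30 g; origin at its middle (10 mm above the face it lies on), z along its axis (up at the start; either face may go down), x square to one of its flats. Two to four blanks are present; absent ones read None. Starts lying flat in the tray.
- blank_d: green bead blank, an eight-sided puck, 25 mm across flats, 27 mm across corners, 20 mm high, 30 g; origin at its middle (10 mm above the face it lies on), z along its axis (up at the start; either face may go down), x square to one of its flats. Two to four blanks are present; absent ones read None. Starts lying flat in the tray.
- tray: wooden carrying tray, 160 by 160 mm, walls 16 mm high and 5 mm thick, floor 5 mm thick, 0.3 kg; origin at the centre of its underside, z up. A fixed steel handle of 10 mm round bar bridges it in the plane x = 0: legs at y = +83.5 and -83.5 mm, straight level bar along y from -72 to +72 mm, its axis 70 mm above the underside.
- tray_bar (a point): middle of the axis of the level bar of the tray's handle, 70 mm above the tray's underside; the bar runs along this frame's y
- hook_stand: steel stand fixed to the bench; origin at the centre of the underside of its 110 by 150 by 10 mm base; post 16 mm thick, 242 mm high. From it two level prongs (7 mm round bar, at y = +36 and -36 mm, axis 235 mm above the bench) reach 110 mm towards -x, then turn up and out another 12 mm; tips reach 255 mm above the bench.
- hook_seat (a point): point midway between the axes of the two prongs, 97 mm out from the post and 13 mm inside the bend, 235 mm above the bench; frame parallel to the stand's (-x along the prongs to the tips). The tray's bar, lying across both prongs, has its axis 8.5 mm above this height.
- glue_bottle: white glue bottle with a red cap, 48 mm wide, 130 mm high, standing on the bench; origin at the centre of its underside. Not part of the job.
- wax_jar: amber wax jar with a brass lid, 66 mm wide, 65 mm high, standing on the bench; origin at the centre of its underside. Not part of the job.

How it is judged:
On the way, in this order (a step that is already met when the one before it is completed fails the run):
1. every blank lies flat in a nest of the jig, one to a nest ((horizontal distance between blank_a and nest1 below 0.005 m or horizontal distance between blank_a and nest2 below 0.005 m or horizontal distance between blank_a and nest3 below 0.005 m or horizontal distance between blank_a and nest4 below 0.005 m) and z of each of blank_a, blank_b, blank_c, blank_d in the frame of jig below 0.0275 m and angle between the z axis of each of blank_a, blank_b, blank_c, blank_d and the z axis of jig, either way round below 0.1 rad and linear speed of each of blank_a, blank_b, blank_c, blank_d below 0.03 m/s and (horizontal distance between blank_b and nest1 below 0.005 m or horizontal distance between blank_b and nest2 below 0.005 m or horizontal distance between blank_b and nest3 below 0.005 m or horizontal distance between blank_b and nest4 below 0.005 m) and (horizontal distance between blank_c and nest1 below 0.005 m or horizontal distance between blank_c and nest2 below 0.005 m or horizontal distance between blank_c and nest3 below 0.005 m or horizontal distance between blank_c and nest4 below 0.005 m) and (horizontal distance between blank_d and nest1 below 0.005 m or horizontal distance between blank_d and nest2 below 0.005 m or horizontal distance between blank_d and nest3 below 0.005 m or horizontal distance between blank_d and nest4 below 0.005 m)), for 0.2 s.
2. the bush plate is fully down over both dowel pins, on the risers, with the blanks in their nests under it (all of step 1 and z of bush_plate in the frame of jig between 0.034 and 0.0395 m and horizontal distance between bush_plate and jig below 0.004 m and angle between the z axis of bush_plate and the z axis of jig, either way round below 0.03 rad and angle between the y axis of bush_plate and the y axis of jig, either way round below 0.05 rad and angle between bush_plate's own z axis and vertical below 0.1 rad and linear speed of bush_plate below 0.03 m/s), for 0.2 s.
3. both toggle clamps are shut on the seated plate (all of step 2 and value of joint each of clamp_l, clamp_r below 0.1 rad), for 0.2 s.
At the end, for the whole second after the job is handed in: Blanks flat on nest floors, one each, within 5 mm of centre; bush plate on both risers over both pins, within 2.5 mm of fully down and level to 0.03 rad; both clamp joints under 0.1; empty tray at rest with its bar across both prongs inside the tips, within 35 mm of the middle, tilt under 0.2 (all of step 3 and z of tray_bar in the frame of hook_seat between 0.003 and 0.014 m and x of tray_bar in the frame of hook_seat between -0.02 and 0.075 m and y of tray_bar in the frame of hook_seat between -0.035 and 0.035 m and angle between tray's own z axis and vertical below 0.2 rad and contact force between tray and hook_stand above 1 N and linear speed of tray below 0.03 m/s); the robot touches nothing.
It fails at once if the glue bottle is knocked over (angle between glue_bottle's own z axis and vertical above 0.8 rad).
It fails at once if the wax jar is knocked over (angle between wax_jar's own z axis and vertical above 0.8 rad).
Of blank_a, blank_b, blank_c, blank_d only 2 to 4 are there at a start; the rules pass over those that are not, and their reading is None.
At some moment in a run one of bush_plate, blank_a, blank_b, blank_c, blank_d may be knocked a few centimetres aside while the robot is not near it.
Once in a run the grip may slacken for a moment while it holds something.
It also fails if it takes over 210 s, if anything falls off the work surface, if the arm or the gripper's body presses on something with over 40 N, if the wrist force passes 120 N, or if a joint passes its speed limit or range.

### The arm

A 7-joint arm with a two-finger parallel gripper is mounted at the origin on the work surface. World frame = base frame: x ahead of the robot, y to its left, z up, the work surface at z = 0. Lengths are in m, angles in rad, forces in N, time in s.
With the tool pointing down it reaches from about 0.4 to 0.85 m from the base axis. Payload 10.4 kg.
Tool frame: the origin (TCP) lies on the centre line of the jaws, within the pads' length; the fingertips stand r.finger_overhang ahead of it and the grasp point (between the pads) lies 5 mm behind it (r.finger_overhang is the distance from the TCP to the fingertips, in m); z points along the fingers, y is the line along which they close (so a half turn about z gives the same grasp; the last joint's range is limited). The gripper opens to 87 mm and grips with 3 to 60 N. Pads are 19 mm wide; open, the fingers measure 117 mm over their backs; the gripper's body (75 mm by 190 mm) begins 51 mm behind the grasp point.
Start: joints at [1.26, 0.332, -0.065, 1.46, 0.022, 1.35, -0.088], TCP at [0.177, -0.599, 0.237] pointing down, gripper open.
Joint ranges: [-2.6, 2.6], [-0.5, 2.12], [-1.47, 1.34], [0.16, 2.42], [-1.27, 4.41], [0.06, 2.06], [-2.6, 2.6]. Speed limits (rad/s): [2.22, 2.22, 2.79, 2.79, 3.14, 3.14, 3.14].

### API

Orientations are given as a unit quaternion [x, y, z, w].
In Python, from bench import read_state, viewer, r gives the robot as it stands.
- The arm moves only by the tool carry_out, never from a script. Its argument "moves" is a list of rows, each a list of 6 numbers: the shift along the tool's x, y, z in units of 40 mm (1.0 is 40 mm), then the turn, a rotation vector about the tool's x, y, z in units of 8 degrees (1.0 is 8 degrees). A call has 1 to 20 rows; each row shifts and turns the commanded pose from where the row before left it, along the tool's axes as they then stand; what a row does not reach is not made up. A row lasts 1/8 s, in which the tool goes at most 62.5 mm and 10.7 degrees, less where a joint would pass 70% of its speed; a pose out of reach is approached as far as the arm can. A call is refused whole if a number of a shift passes 1 or a number of a turn 1, either way. A call with a gripper value outside its range is refused whole. "fingers" is the finger opening in mm, from 0 to 87, set as the call begins (left out, the last holds). The fingers move at their own pace and stop on an object; "force" is the grip in N (left out, the last holds). Time passes only in rows, so rows that do not move let the fingers close. It gives the time, the measured TCP pose, the force, the opening and the grip force at its end, in the units of the state.
- read_state(): the state, without advancing time (a new reading comes with each control period).
- viewer.camera(name): name is "scene" or "top" or "wrist"; returns a dict with "pixels" (420x560x3 uint8, red, green, blue), "range_z" (420x560 float32, m along the optical axis (not along the pixel's ray), 0 where there is no reading), "fx", "fy", "cx", "cy" (pixels), "xyz" and "orientation" of the camera in the world. Camera axes: x right, y down, z forward; pixel columns grow to the right and rows downward; lengths in m; the calibration is good to about 2 mm. A picture is of the moment at which its call begins.
- r.close_job(): hands the job in; it is judged then, once.
The state is a dict: "time": time; "joint_positions": joint angles; "joint_vel": joint speeds; "joint_torque": joint torques, N m; "ee_pos": TCP position; "eef_rot": TCP orientation; "ft_force": force on the tool from outside, world axes, zero at the start; "torque": the same for the moment, N m; "width": finger opening in m; "grip_force": force on a finger pad.
Only numpy, scipy, OpenCV 4.12 (cv2) and the standard library are available. Lean on these libraries where they do the work, as an engineer would, in place of code of your own. Each camera call takes 0.05 s, during which the arm holds its last target. There are 200 camera calls.

## Working session

There is one attempt and no reset: what is moved stays moved. The work goes in short steps, Python scripts to look and compute and a tool call to move; the robot and the scene stay as the last step left them, time stands still between calls to the robot, and variables do not carry over. Pictures are saved under pics/ and viewed, at most 14 in all, crops included, and the job is handed in when it is done.

Besides the shell and the picture viewer there is one more tool, called after ">>>" as name([rows], argument=value, ...), one row to a line, values as JSON. carry_out: Moves the arm, as the interface text tells. Its arguments: {"type":"object","properties":{"moves":{"type":"array","items":{"type":"array","items":{"type":"number"}}},"fingers":{"type":"number"},"force":{"type":"number"}},"required":["moves"]}

```bash
ls; mkdir -p pics
cat > h.py <<'E'
import numpy as np, cv2
from scipy.spatial.transform import Rotation as R
from bench import read_state, viewer, r
def cam(n):
    c=viewer.camera(n); z=c["range_z"]; v,u=np.mgrid[0:420,0:560]
    P=np.stack([(u-c["cx"])/c["fx"]*z,(v-c["cy"])/c["fy"]*z,z],-1)
    c["P"]=P@R.from_quat(c["orientation"]).as_matrix().T+np.array(c["xyz"]); c["ok"]=z>0
    return c
def save(c,n): cv2.imwrite("pics/"+n,cv2.cvtColor(c["pixels"],cv2.COLOR_RGB2BGR))
def pose():
    s=read_state(); return np.array(s["ee_pos"]),R.from_quat(s["eef_rot"])
def go(target,rot=None):
    """tool-frame shift (units of 40mm) and turn (units 8deg) to target"""
    p,q=pose(); print("shift",np.round(q.inv().apply(np.array(target)-p)/.04,2), "turn",np.round((q.inv()*rot).as_rotvec()/np.radians(8),2) if rot is not None else "")
E
python3 - <<'E'
from h import *
print(read_state(), r.finger_overhang)
for n in("scene","top"):
    c=cam(n);save(c,n+"0.png");print(n,c["xyz"],c["orientation"],c["fx"])
    np.savez("/tmp/"+n,P=c["P"],px=c["pixels"],ok=c["ok"])
p,q=pose();print(q.as_matrix().round(3))
E
```

```text
pics
{'time': 0.0, 'joint_positions': array([ 1.26040832,  0.33289502, -0.06470219,  1.46093937,  0.02160031,
        1.34989223, -0.08854326]), 'joint_vel': array([ 5.45035462e-04,  1.19902857e-03,  1.49027693e-06, -6.69925637e-04,
       -1.62904584e-03, -1.87285019e-03, -6.52817214e-05]), 'joint_torque': array([-1.99598844e-04, -6.23263407e+01,  2.44097837e-02, -3.89893770e+01,
       -6.13349047e-02,  3.97531979e-02,  1.39994549e-04]), 'ee_pos': array([ 0.17728765, -0.59894676,  0.2357404 ]), 'eef_rot': array([ 9.89666299e-01,  1.43387931e-01, -1.35479729e-04, -7.06342315e-04]), 'ft_force': array([0.05582992, 0.47498841, 0.48274516]), 'torque': array([-0.00105157,  0.00059061, -0.00539191]), 'grip_force': 0.0, 'width': 0.0873778552020894} 0.014
scene [1.08292075 0.36813065 1.03156877] [ 0.45277854  0.84080681 -0.25858885 -0.14548992] 425.7273554079698
top [0.47263492 0.04970569 1.08553758] [ 0.71083937 -0.7010841   0.04410472 -0.03525974] 382.70606068692183
[[ 0.959  0.284 -0.   ]
 [ 0.284 -0.959  0.001]
 [-0.    -0.001 -1.   ]]
```

View pics/top0.png

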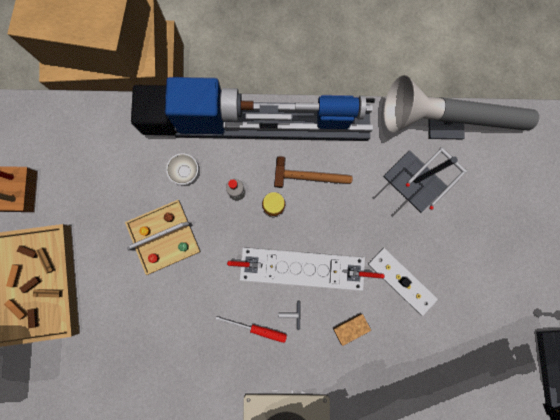

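View pics/scene0.png

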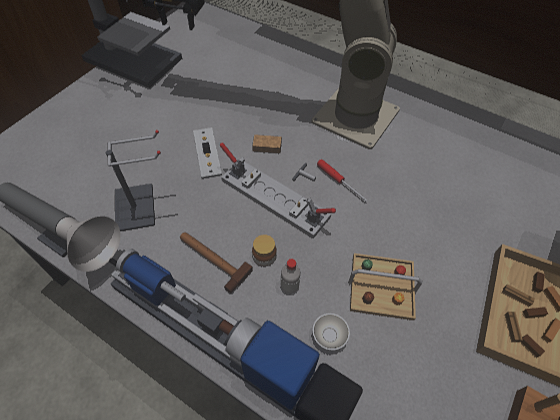

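The top view has +x up and +y left. It shows four blanks in the tray at about (145,231), (169,217), (153,258) and (183,247). The jig is at (303,269), the plate grip at (405,282), and the hook stand base at (415,182) with its prong tips at (407,184) and (431,207). The bottle is at (235,188) and the jar at (273,204).

```bash
cat > m1.py <<'E'
from h import *
def load(n):
    d=np.load("/tmp/"+n+".npz");return d["P"],d["px"],d["ok"]
P,px,ok=load("top"); hsv=cv2.cvtColor(px,cv2.COLOR_RGB2HSV)
def win(u0,u1,v0,v1):
    m=np.zeros(ok.shape,bool);m[v0:v1,u0:u1]=1;return m&ok
def rect(m):
    q=P[m][:,:2].astype(np.float32)*1000; (c,s,a)=cv2.minAreaRect(q);return np.round(c,1),np.round(s,1),round(a,1),len(q)
z=P[...,2]
print("bench",np.median(z[300:330,140:200]))
print("jig",rect(win(238,370,240,295)&(z>.012)&(z<.028)))
print("risers",[ (P[m].mean(0).round(4),m.sum()) for m in [win(255,280,245,285)&(z>.033)&(z<.041),win(325,350,245,290)&(z>.033)&(z<.041)]])
print("plate",rect(win(366,440,244,320)&(z>.005)&(z<.02)))
m=win(366,440,244,320)&(z>.034)&(z<.046);print("grip",P[m].mean(0),m.sum())
for n,(u,v) in dict(a=(145,231),b=(169,217),c=(153,258),d=(183,247)).items():
    m=win(u-9,u+10,v-9,v+10)&(z>.021)&(z<.03)&(hsv[...,1]>120);print(n,P[m].mean(0).round(4),rect(m))
m=win(120,205,195,280);print("tray",rect(m&(z>.003)&(z<.03)))
m=m&(z>.06)&(z<.085);print("bar",rect(m),P[m].mean(0))
for n,w in dict(bottle=(220,250,170,205),jar=(258,290,190,220)).items():
    m=win(*w)&(z>.04);print(n,rect(m),z[m].max())
m=win(370,470,140,225);print("base",rect(m&(z>.005)&(z<.015)))
S,sx,so=load("scene"); P=S;z=S[...,2];ok=so
m=win(95,165,120,215)&(z>.22)&(z<.27);print("prong pts",m.sum());i=np.argsort(P[m][:,1]);print(P[m][i][::12].round(3))
E
python3 m1.py
```

```text
bench 0.0010553789445901796
jig (array([453.9, -39.7]), array([340.4,  90.2]), 86.0, 3304)
risers [(array([0.4599, 0.0486, 0.0378]), np.int64(191)), (array([ 0.4479, -0.1269,  0.0377]), np.int64(194))]
plate (array([ 421.3, -321.9]), array([207.7, 207. ]), 0.3, 1659)
grip [ 0.4226885  -0.31883167  0.04055927] 70
a [0.5525 0.4002 0.026 ] (array([552.4, 400.4]), array([25.1, 24.3]), 72.5, 73)
b [0.5918 0.335  0.0259] (array([591.6, 334.9]), array([25.7, 23.3]), 5.1, 70)
c [0.4776 0.3726 0.0259] (array([477.8, 372.9]), array([24.5, 25.2]), 18.2, 73)
d [nan nan nan] (array([0., 0.]), array([0., 0.]), 0.0, 0)
tray (array([537.1, 356.1]), array([237.3, 241.5]), 0.9, 3692)
bar (array([537.6, 350.6]), array([ 10.2, 173.4]), 24.4, 244) [0.53771755 0.34903415 0.07390081]
bottle (array([665.6, 146.9]), array([44. , 46.9]), 9.2, 291) 0.1339737698525716
jar (array([629.9,  44. ]), array([56. , 57.5]), 46.3, 384) 0.07182623223772455
base (array([ 707.7, -378. ]), array([244. , 293.3]), 0.9, 1873)
prong pts 416
[[ 0.681 -0.391  0.237]
 [ 0.693 -0.383  0.237]
 [ 0.69  -0.381  0.24 ]
 [ 0.668 -0.376 
[... 222 characters left out ...]
]
 [ 0.642 -0.346  0.237]
 [ 0.632 -0.343  0.237]
 [ 0.636 -0.339  0.236]
 [ 0.625 -0.336  0.235]
 [ 0.624 -0.333  0.236]
 [ 0.726 -0.329  0.235]
 [ 0.627 -0.326  0.239]
 [ 0.724 -0.323  0.238]
 [ 0.715 -0.319  0.239]
 [ 0.718 -0.316  0.24 ]
 [ 0.705 -0.312  0.238]
 [ 0.601 -0.308  0.241]
 [ 0.701 -0.305  0.232]
 [ 0.596 -0.302  0.254]
 [ 0.695 -0.299  0.237]
 [ 0.686 -0.292  0.236]
 [ 0.679 -0.284  0.238]
 [ 0.672 -0.276  0.24 ]
 [ 0.667 -0.27   0.232]
 [ 0.66  -0.263  0.234]
 [ 0.657 -0.257  0.242]
 [ 0.649 -0.252  0.252]]m1.py:16: RuntimeWarning: Mean of empty slice.
  m=win(u-9,u+10,v-9,v+10)&(z>.021)&(z<.03)&(hsv[...,1]>120);print(n,P[m].mean(0).round(4),rect(m))
  ret = um.true_divide(
```

```bash
cat > m2.py <<'E'
from h import *
exec(open("m1.py").read().split("print(\"bench\"")[0].split("from h import *")[1])
def rect(m):
    m=cv2.morphologyEx(m.astype(np.uint8),cv2.MORPH_OPEN,np.ones((2,2),np.uint8))
    n,l,st,_=cv2.connectedComponentsWithStats(m,connectivity=4);m=l==1+np.argmax(st[1:,4])
    (c,s,a)=cv2.minAreaRect(P[m][:,:2].astype(np.float32)*1000);return np.round(c,1),np.round(s,1),round(a,1),m.sum()
print("plate",rect(win(366,440,244,320)&(z>.005)&(z<.02)))
print("tray",rect(win(120,205,195,280)&(z>.01)&(z<.03)))
m=win(174,193,238,258);print("green z",np.percentile(z[m],[5,50,90,99]));m&=(z>.021)&(z<.03)&(hsv[...,0]>40)&(hsv[...,0]<90)&(hsv[...,1]>60);print(P[m].mean(0),m.sum())
print("base",rect(win(370,470,140,225)&(z>.006)&(z<.016)))
S,sx,so=load("scene"); P=S;z=S[...,2];ok=so
m=win(95,165,120,215)&(z>.228)&(z<.245);q=P[m][:,:2]
# prong fit: direction th, two parallel lines 72 apart
from scipy.optimize import minimize
def f(x):
    n=np.array([np.cos(x[0]),np.sin(x[0])]);d=np.abs(np.abs(q@n-x[1])-.036);return np.minimum(d,.006).sum()
b=min((minimize(f,[t,c],method="Nelder-Mead") for t in np.radians([35,40,45,50,55]) for c in (.2,.22,.24,.26,.28,.3)),key=lambda r:r.fun)
n=np.array([np.cos(b.x[0]),np.sin(b.x[0])]);t=np.array([n[1],-n[0]]);print("stand y dir deg",np.degrees(b.x[0]),b.x[1],b.fun/len(q))
d=np.abs(np.abs(q@n-b.x[1])-.036)<.006;a=np.sort(q[d]@t);print("along +x",a[:5],a[-5:])
m=win(95,165,120,215)&(z>.246);print("tips",P[m].round(3)[::6])
m=win(95,165,120,215)&(z>.05)&(z<.2);print("post",np.median(P[m],0),m.sum())
E
python3 m2.py
```

```text
plate (array([ 461.2, -199.9]), array([480.2, 138.5]), 71.3, np.int64(1587))
tray (array([497.3, 336.7]), array([ 81.4, 165.9]), 24.0, np.int64(252))
green z [0.00275864 0.00703179 0.02543114 0.02972922]
[0.50941296 0.29148531 0.02559304] 61
base (array([ 578.3, -209. ]), array([159.5, 535.6]), 38.8, np.int64(1700))
stand y dir deg 45.70808824355478 0.23600737685803333 0.0026515489211872815
along +x [0.64259233 0.64459541 0.64550144 0.64585378 0.64599102] [0.76278267 0.76294386 0.76337788 0.76376477 0.76413194]
tips [[ 0.598 -0.307  0.254]
 [ 0.598 -0.301  0.253]
 [ 0.603 -0.309  0.246]
 [ 0.648 -0.251  0.256]
 [ 0.644 -0.25   0.249]]
post [ 0.71145679 -0.35836945  0.12887296] 224
```

>>> carry_out([
  [0.8, -0.4, -0.5, 0, 0, 0],
  [0.8, -0.6, -0.5, 0, 0, 0],
  [0.8, -0.8, -0.5, 0, 0, 0.0],
  [0.8, -0.8, -0.5, 0, 0, 0.5],
  [0.8, -0.8, 0, 0, 0, 1],
  [0.8, -0.8, 0, 0, 0, 1],
  [0.8, -0.8, 0, 0, 0, 1],
  [0.8, -0.8, 0, 0, 0, 1],
  [0.8, -0.8, 0, 0, 0, 1],
], fingers=45, force=12)

```text
time: 1.23
ee_pos: [0.4377, -0.3151, 0.3166]
eef_rot: [0.971, -0.24, -0.0, 0.0]
ft_force: [-0.1, -1.1, -0.5]
width: 0.0452
grip_force: 0.0
```

Run:
```python
from h import *
c=cam("wrist");save(c,"w1.png");print(c["xyz"],R.from_quat(c["orientation"]).as_matrix().round(3),c["fx"])
P=c["P"];z=P[...,2];m=c["ok"]&(z>.034)&(z<.046)&(np.abs(P[...,0]-.4227)<.03)&(np.abs(P[...,1]+.3188)<.03)
print("grip",P[m].mean(0),m.sum(),cv2.minAreaRect(P[m][:,:2].astype(np.float32)*1000))
m=c["ok"]&(z>.006)&(z<.016)&(np.hypot(P[...,0]-.4227,P[...,1]+.3188)<.12)
print("plate",cv2.minAreaRect(P[m][:,:2].astype(np.float32)*1000),np.median(z[m]))
```

```text
[ 0.50329516 -0.34950829  0.46467782] [[-0.466 -0.852 -0.239]
 [-0.885  0.449  0.125]
 [ 0.001  0.269 -0.963]] 364.9979250387965
grip [ 0.42228652 -0.32226868  0.03938927] 343 ((421.78765869140625, -322.1309509277344), (21.85099983215332, 21.886981964111328), 47.04430389404297)
plate ((403.3735046386719, -294.025390625), (220.3072052001953, 129.37110900878906), 46.51137924194336) 0.00976125279350809
```

View pics/w1.png

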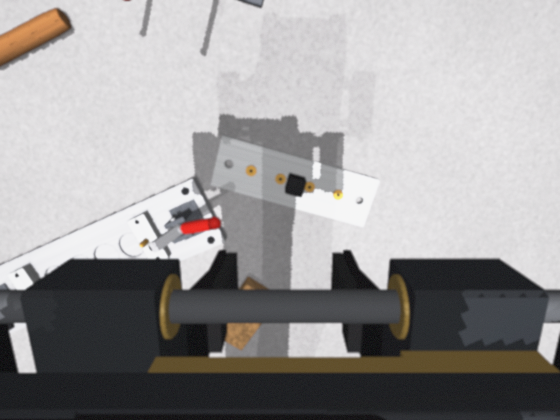

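The wrist view shows the plate with its grip at (295,183). The red clamp_r handle is at (200,227). Next I go over the tray.

>>> carry_out([
  [0, 0, 0, 0, 0, -0.9],
  [0, 0, 0, 0, 0, -0.9],
  [0, 0, 0, 0, 0, -0.9],
  [0, 0, 0, 0, 0, -0.9],
  [0, 0, 0, 0, 0, -0.9],
  [0, 0, 0, 0, 0, -1],
  [0, 0, 0, 0, 0, -1],
])

```text
time: 2.15
ee_pos: [0.4366, -0.3162, 0.3162]
eef_rot: [0.977, 0.214, -0.0, -0.0]
ft_force: [1.0, 0.2, -0.1]
width: 0.0448
grip_force: 0.0
```

>>> carry_out([
  [0.57, -0.885, 0, 0, 0, 0],
  [0.57, -0.885, 0, 0, 0, 0],
  [0.57, -0.885, 0, 0, 0, 0],
  [0.57, -0.885, 0, 0, 0, 0],
  [0.57, -0.885, 0, 0, 0, 0],
  [0.57, -0.885, 0, 0, 0, 0],
  [0.57, -0.885, 0, 0, 0, 0],
  [0.57, -0.885, 0, 0, 0, 0],
  [0.57, -0.885, 0, 0, 0, 0],
  [0.57, -0.885, 0, 0, 0, 0],
  [0.57, -0.885, 0, 0, 0, 0],
  [0.57, -0.885, 0, 0, 0, 0],
  [0.57, -0.885, 0, 0, 0, 0],
  [0.57, -0.885, 0, 0, 0, 0],
  [0.57, -0.885, 0, 0, 0, 0],
  [0.57, -0.885, 0, 0, 0, 0],
  [0, 0, 0, 0, 0, 0],
], fingers=36)

```text
time: 4.28
ee_pos: [0.5325, 0.3538, 0.3152]
eef_rot: [0.977, 0.215, -0.001, -0.001]
ft_force: [-0.6, -0.6, 0.1]
width: 0.0359
grip_force: 0.0
```

```bash
cat > blanks.py <<'E'
from h import *
c=cam("wrist");P=c["P"];z=P[...,2];hsv=cv2.cvtColor(c["pixels"],cv2.COLOR_RGB2HSV)
near=c["ok"]&(np.hypot(P[...,0]-.5377,P[...,1]-.3506)<.12)
m=(near&(z>.022)&(z<.030)&(hsv[...,1]>100)).astype(np.uint8)
n,l,st,ce=cv2.connectedComponentsWithStats(cv2.morphologyEx(m,cv2.MORPH_OPEN,np.ones((3,3),np.uint8)))
for i in range(1,n):
    if st[i,4]<60: continue
    k=l==i;(cc,s,a)=cv2.minAreaRect(P[k][:,:2].astype(np.float32)*1000)
    print("blank",c["pixels"][k].mean(0).round(),np.round(cc,1),np.round(s,1),round(a,1),"z",np.median(z[k]).round(4),"px",ce[i].round())
k=near&(z>.066)&(z<.08);q=P[k][:,:2].astype(np.float32)*1000
print("bar",cv2.minAreaRect(q),z[k].max(),len(q)); print("floor",np.percentile(z[near],[5,25,50]).round(4))
p,q=pose();print("tcp",p.round(4),"toolx yaw",np.degrees(np.arctan2(*q.as_matrix()[[1,0],0])).round(1),read_state()["joint_positions"].round(2))
E
python3 blanks.py; python3 -c "
from h import *
save(cam('wrist'),'w2.png')"
```

```text
blank [84. 56. 41.] [591.3 335.3] [24.9 24.9] 40.4 z 0.0248 px [319. 136.]
blank [189. 113.  42.] [551.7 400.3] [24.8 24.9] 24.7 z 0.0248 px [256. 143.]
blank [234.  96.  74.] [476.8 372.5] [25.2 25.1] 24.1 z 0.0246 px [252. 208.]
bar ((536.4583129882812, 351.2670593261719), (10.25278377532959, 162.62240600585938), 24.593595504760742) 0.07720986952538428 1341
floor [-3.000e-04  2.580e-02  3.928e-01]
tcp [0.5333 0.3518 0.3156] toolx yaw 24.7 [-0.07  0.46 -0.86  1.25  0.34  1.58 -2.01]
```

View pics/w2.png

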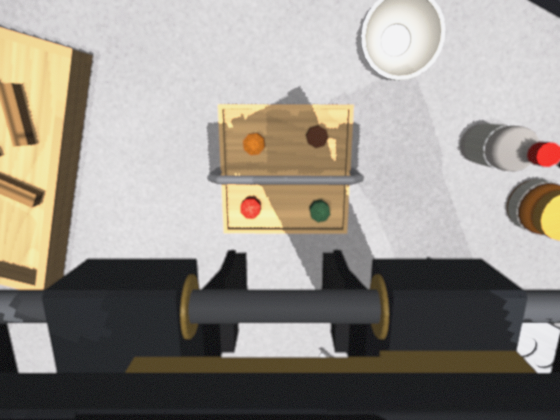

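The wrist view shows the four blanks at (256,143), (319,136), (252,208) and (319,210), agreeing with the top camera to about 1 mm. I pick amber first.

>>> carry_out([
  [0.46, -0.45, 0, 0, 0, 0],
  [0.47, -0.45, 0.5, 0, 0, 0],
  [0, 0, 0.9, 0, 0, 0],
  [0, 0, 0.9, 0, 0, 0],
  [0, 0, 0.9, 0, 0, 0],
  [0, 0, 0.9, 0, 0, 0],
  [0, 0, 0.8, 0, 0, 0],
  [0, 0, 0.8, 0, 0, 0],
  [0, 0, 0.8, 0, 0, 0],
  [0, 0, 0.5, 0, 0, 0],
  [0, 0, 0.2, 0, 0, 0],
  [0, 0, 0, 0, 0, 0],
])

```text
time: 5.88
ee_pos: [0.5533, 0.3984, 0.0289]
eef_rot: [0.977, 0.212, 0.0, 0.0]
ft_force: [0.3, -0.9, -0.2]
width: 0.036
grip_force: 0.0
```

>>> carry_out([
  [0, 0, 0, 0, 0, 0],
  [0, 0, 0, 0, 0, 0],
  [0, 0, 0, 0, 0, 0],
  [0, 0, 0, 0, 0, 0],
  [0, 0, 0, 0, 0, 0],
], fingers=10, force=15)

```text
time: 6.5
ee_pos: [0.5534, 0.3991, 0.0296]
eef_rot: [0.977, 0.212, 0.001, -0.0]
ft_force: [-0.3, -1.0, 6.0]
width: 0.0248
grip_force: 15.0
```

>>> carry_out([
  [0, 0, -0.5, 0, 0, 0],
  [0, 0, -0.9, 0, 0, 0],
  [0, 0, -0.9, 0, 0, -0.9],
  [0, 0, -0.9, 0, 0, -1],
  [0, 0, -0.9, 0, 0, -1],
  [0, 0, -0.9, 0, 0, -1],
  [0, 0, 0, 0, 0, -1],
  [0, 0, 0, 0, 0, -1],
  [0, 0, 0, 0, 0, -0.9],
  [0, 0, 0, 0, 0, -0.9],
])

```text
time: 7.75
ee_pos: [0.5528, 0.3986, 0.2298]
eef_rot: [0.729, 0.684, 0.0, 0.0]
ft_force: [-0.2, -0.9, 0.4]
width: 0.0248
grip_force: 15.0
```

>>> carry_out([
  [-0.69, -0.14, 0, 0, 0, 0],
  [-0.9, -0.16, 0, 0, 0, 0],
  [-0.9, -0.16, 0, 0, 0, 0],
  [-0.9, -0.16, 0, 0, 0, 0],
  [-0.9, -0.16, 0, 0, 0, 0],
  [-0.9, -0.16, 0, 0, 0, 0],
  [-0.9, -0.16, 0, 0, 0, 0],
  [-0.9, -0.16, 0, 0, 0, 0],
  [-0.9, -0.16, 0, 0, 0, 0],
  [-0.9, -0.16, 0, 0, 0, 0],
  [-0.9, -0.16, 0, 0, 0, 0],
  [0, 0, 0, 0, 0, 0],
  [0, 0, 0, 0, 0, 0],
])

```text
time: 9.38
ee_pos: [0.4572, 0.0174, 0.2291]
eef_rot: [0.731, 0.683, -0.0, 0.001]
ft_force: [0.7, 0.7, -0.1]
width: 0.0249
grip_force: 15.0
```

```bash
cat > jig.py <<'E'
from h import *
from scipy.optimize import minimize
c=cam("wrist");P=c["P"];z=P[...,2];save(c,"jig1.png")
J=np.array([.4539,-.0397]);y=np.array([.0684,.9977]);x=np.array([y[1],-y[0]])
d=P[...,:2]-J;jx=d@x;jy=d@y
w=c["ok"]&(np.abs(jx)<.05)&(np.abs(jy)<.18)
print("base top",np.median(z[w&(z>.017)&(z<.023)]))
for n,s in zip((1,2,3,4),(-57,-19,19,57)):
    m=w&(z>.012)&(z<.0172)&(np.hypot(jx,jy-s/1000)<.022)
    if m.sum()>30:(cc,ra)=cv2.minEnclosingCircle(P[m][:,:2].astype(np.float32)*1000);print(n,np.round(cc,1),round(ra,1),m.sum(),P[m][:,:2].mean(0).round(4))
for s in(-.088,.088):
    m=w&(z>.034)&(z<.040)&(np.abs(jy-s)<.014)&(np.abs(jx)<.036)
    if m.sum()>50:print("riser",s,cv2.minAreaRect(P[m][:,:2].astype(np.float32)*1000),m.sum())
p,q=pose();print("tcp",p.round(4),"toolx yaw",np.degrees(np.arctan2(*q.as_matrix()[[1,0],0])).round(1),read_state()["joint_positions"].round(2))
E
python3 jig.py
```

```text
base top 0.01987533575432604
3 [454.8 -18. ] 19.1 741 [ 0.4545 -0.0211]
4 [456.7  17.1] 16.6 809 [0.4569 0.0169]
riser -0.088 ((446.9077453613281, -130.66432189941406), (17.18044090270996, 63.13018798828125), 86.12713623046875) 691
riser 0.088 ((459.0240173339844, 48.58635330200195), (24.314483642578125, 64.01180267333984), 85.39701843261719) 1692
tcp [0.4573 0.0179 0.229 ] toolx yaw 86.2 [ 1.11  0.04 -1.24  1.84  0.04  1.28 -0.21]
```

View pics/jig1.png

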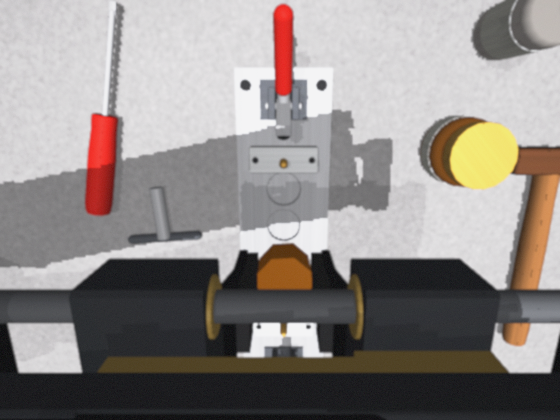

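Nest 4 fits a circle of radius 16.6 mm at (456.7, 17.1), close to my TCP, and amber is held at (284,268). I lower it and release.

>>> carry_out([
  [0, 0, 0.9, 0, 0, 0],
  [0, 0, 0.9, 0, 0, 0],
  [0, 0, 0.9, 0, 0, 0],
  [0, 0, 0.8, 0, 0, 0],
  [0, 0, 0.5, 0, 0, 0],
  [0, 0, 0.3, 0, 0, 0],
  [0, 0, 0.2, 0, 0, 0],
  [0, 0, 0.2, 0, 0, 0],
  [0, 0, 0, 0, 0, 0],
])

```text
time: 10.55
ee_pos: [0.457, 0.0166, 0.0404]
eef_rot: [0.731, 0.683, -0.0, -0.0]
ft_force: [-0.2, 1.0, -0.7]
width: 0.0248
grip_force: 15.0
```

>>> carry_out([
  [0, 0, 0, 0, 0, 0],
  [0, 0, 0, 0, 0, 0],
  [0, 0, -0.2, 0, 0, 0],
  [0, 0, -0.6, 0, 0, 0],
  [0, 0, -0.9, 0, 0, 0],
  [0, 0, -0.9, 0, 0, 0],
  [0, 0, -0.9, 0, 0, 0],
  [0, 0, -0.9, 0, 0, 0],
], fingers=38)

```text
time: 11.55
ee_pos: [0.457, 0.017, 0.2181]
eef_rot: [0.731, 0.683, -0.0, 0.0]
ft_force: [0.5, -1.0, 0.2]
width: 0.0382
grip_force: 0.0
```

```bash
cat > top.py <<'E'
from h import *
c=cam("top");P=c["P"];z=P[...,2];hsv=cv2.cvtColor(c["pixels"],cv2.COLOR_RGB2HSV)
J=np.array([.4534,-.0398]);y=np.array([.0684,.9977]);x=np.array([y[1],-y[0]])
m=(c["ok"]&(z>.017)&(z<.04)&(hsv[...,1]>70)&(P[...,1]<.5)&(P[...,1]>-.45)&(P[...,0]>.3)).astype(np.uint8)
n,l,st,ce=cv2.connectedComponentsWithStats(m,connectivity=4)
for i in range(1,n):
    if 25<st[i,4]<130:
        k=l==i;p=P[k].mean(0);d=p[:2]-J;print(c["pixels"][k].mean(0).round(),p.round(4),"zmed",np.median(z[k]).round(4),st[i,4],"jig xy",(d@x*1000).round(1),(d@y*1000).round(1))
k=c["ok"]&(z>.034)&(z<.046)&(np.hypot(P[...,0]-.4227,P[...,1]+.3205)<.05);print("grip",P[k].mean(0).round(4),k.sum())
p,q=pose();print("tcp",p.round(4),"toolx yaw",np.degrees(np.arctan2(*q.as_matrix()[[1,0],0])).round(1),read_state()["joint_positions"].round(2))
E
python3 top.py
```

```text
[73. 47. 26.] [0.6038 0.0497 0.0352] zmed 0.0361 32 jig xy 143.9 99.5
[105.  60.  38.] [0.5917 0.3345 0.0251] zmed 0.0254 75 jig xy 112.4 382.9
[ 85. 121.  86.] [0.5104 0.2916 0.0259] zmed 0.0262 74 jig xy 34.2 334.5
[166.  57.  41.] [0.4779 0.3725 0.0253] zmed 0.0253 80 jig xy -3.8 413.0
grip [ 0.4225 -0.3191  0.04  ] 71
tcp [0.459  0.0178 0.2221] toolx yaw 86.2 [ 1.14  0.06 -1.29  1.85  0.07  1.27 -0.23]
```

>>> carry_out([
  [0, 0, 0, 0, 0, 0.9],
  [0, 0, 0, 0, 0, 0.9],
  [0, 0, 0, 0, 0, 0.9],
  [0, 0, 0, 0, 0, 1],
  [0, 0, 0, 0, 0, 1],
  [0, 0, 0, 0, 0, 1],
  [0, 0, 0, 0, 0, 1],
  [0, 0, 0, 0, 0, 1],
  [0.63, -0.58, 0, 0, 0, 0],
  [0.63, -0.58, 0, 0, 0, 0],
  [0.63, -0.58, 0, 0, 0, 0],
  [0.63, -0.58, 0, 0, 0, 0],
  [0.63, -0.58, 0, 0, 0, 0],
  [0.63, -0.58, 0, 0, 0, 0],
  [0.63, -0.58, 0, 0, 0, 0],
  [0.63, -0.58, 0, 0, 0, 0],
  [0.63, -0.58, 0, 0, 0, 0],
  [0.63, -0.58, 0, 0, 0, 0],
], fingers=36)

```text
time: 13.85
ee_pos: [0.5907, 0.3332, 0.2169]
eef_rot: [0.977, 0.212, 0.0, -0.0]
ft_force: [0.5, -1.3, 0.6]
width: 0.036
grip_force: 0.0
```

>>> carry_out([
  [0, 0, 0, 0, 0, 0],
  [0, 0, 0, 0, 0, 0],
])

```text
time: 14.1
ee_pos: [0.5902, 0.3318, 0.2167]
eef_rot: [0.977, 0.212, -0.0, 0.0]
ft_force: [-0.6, 0.3, -0.4]
width: 0.0356
grip_force: 0.0
```

```bash
python3 top.py; python3 blanks.py
```

```text
[76. 49. 28.] [0.6033 0.0518 0.0355] zmed 0.0364 28 jig xy 143.3 101.6
[200. 148.  71.] [0.4578 0.0149 0.0343] zmed 0.0356 71 jig xy 0.6 54.9
grip [ 0.4228 -0.3193  0.0403] 68
tcp [0.5905 0.3312 0.2168] toolx yaw 24.4 [ 0.07  0.67 -1.03  1.29  0.56  1.48 -2.05]
blank [75. 46. 32.] [591.3 335.3] [25. 25.] 86.7 z 0.0247 px [280. 190.]
blank [224.  70.  52.] [480.  368.3] [23.3 14.6] 23.4 z 0.0247 px [204. 273.]
bar ((537.3823852539062, 351.63812255859375), (9.25584602355957, 163.3301239013672), 24.399171829223633) 0.07679265329404006 1904
floor [-2.000e-04  1.570e-02  2.928e-01]
tcp [0.5905 0.331  0.2168] toolx yaw 24.4 [ 0.07  0.67 -1.03  1.29  0.56  1.48 -2.05]
```

>>> carry_out([
  [0.06, -0.08, 0.78, 0, 0, 0],
  [0, 0, 0.9, 0, 0, 0],
  [0, 0, 0.9, 0, 0, 0],
  [0, 0, 0.9, 0, 0, 0],
  [0, 0, 0.7, 0, 0, 0],
  [0, 0, 0.4, 0, 0, 0],
  [0, 0, 0.2, 0, 0, 0],
  [0, 0, 0, 0, 0, 0],
])

```text
time: 15.2
ee_pos: [0.5913, 0.336, 0.0257]
eef_rot: [0.977, 0.212, 0.0, -0.0]
ft_force: [0.4, -0.5, 0.3]
width: 0.0363
grip_force: 0.0
```

>>> carry_out([
  [0, 0, 0, 0, 0, 0],
  [0, 0, 0, 0, 0, 0],
  [0, 0, 0, 0, 0, 0],
  [0, 0, 0, 0, 0, 0],
  [0, 0, -0.5, 0, 0, 0],
  [0, 0, -0.9, 0, 0, 0],
  [0, 0, -0.9, 0, 0, -0.9],
  [0, 0, -0.9, 0, 0, -1],
  [0, 0, -0.9, 0, 0, -1],
  [0, 0, -0.9, 0, 0, -1],
  [0, 0, 0, 0, 0, -1],
  [0, 0, 0, 0, 0, -1],
  [0, 0, 0, 0, 0, -0.9],
  [0, 0, 0, 0, 0, -0.9],
], fingers=10)

```text
time: 16.95
ee_pos: [0.5909, 0.3361, 0.2265]
eef_rot: [0.729, 0.684, 0.0, 0.0]
ft_force: [-0.4, 0.3, 0.3]
width: 0.0256
grip_force: 15.0
```

>>> carry_out([
  [-0.83, -0.255, 0, 0, 0, 0],
  [-0.83, -0.255, 0, 0, 0, 0],
  [-0.83, -0.255, 0, 0, 0, 0],
  [-0.83, -0.255, 0, 0, 0, 0],
  [-0.83, -0.255, 0, 0, 0, 0],
  [-0.83, -0.255, 0, 0, 0, 0],
  [-0.83, -0.255, 0, 0, 0, 0],
  [-0.83, -0.255, 0, 0, 0, 0],
  [-0.83, -0.255, 0, 0, 0, 0],
  [-0.83, -0.255, 0, 0, 0, 0],
  [-0.83, -0.255, 0, 0, 0, 0],
  [0, 0, 0, 0, 0, 0],
  [0, 0, 0, 0, 0, 0],
])

```text
time: 18.58
ee_pos: [0.4544, -0.0199, 0.2257]
eef_rot: [0.731, 0.683, -0.0, 0.001]
ft_force: [-0.0, 0.5, -1.0]
width: 0.026
grip_force: 15.0
```

>>> carry_out([
  [-0.02, 0, 0.9, 0, 0, 0],
  [0, 0, 0.9, 0, 0, 0],
  [0, 0, 0.9, 0, 0, 0],
  [0, 0, 0.8, 0, 0, 0],
  [0, 0, 0.5, 0, 0, 0],
  [0, 0, 0.3, 0, 0, 0],
  [0, 0, 0.2, 0, 0, 0],
  [0, 0, 0.21, 0, 0, 0],
  [0, 0, 0, 0, 0, 0],
])

```text
time: 19.7
ee_pos: [0.4541, -0.0213, 0.0368]
eef_rot: [0.731, 0.683, -0.0, -0.0]
ft_force: [-0.5, 0.6, 0.4]
width: 0.0256
grip_force: 15.0
```

>>> carry_out([
  [0, 0, 0, 0, 0, 0],
  [0, 0, 0, 0, 0, 0],
  [0, 0, -0.2, 0, 0, 0],
  [0, 0, -0.6, 0, 0, 0],
  [0, 0, -0.9, 0, 0, 0],
  [0, 0, -0.9, 0, 0, 0.9],
  [0, 0, -0.9, 0, 0, 0.9],
  [0, 0, -0.9, 0, 0, 0.9],
  [0, 0, -0.3, 0, 0, 1],
  [0, 0, 0, 0, 0, 1],
  [0, 0, 0, 0, 0, 1],
  [0, 0, 0, 0, 0, 1],
  [0, 0, 0, 0, 0, 1],
], fingers=38)

```text
time: 21.32
ee_pos: [0.4542, -0.021, 0.2254]
eef_rot: [0.978, 0.21, 0.0, 0.0]
ft_force: [0.7, -0.5, 1.1]
width: 0.0377
grip_force: 0.0
```

>>> carry_out([
  [0.45, -0.65, 0, 0, 0, 0],
  [0.45, -0.65, 0, 0, 0, 0],
  [0.45, -0.65, 0, 0, 0, 0],
  [0.45, -0.65, 0, 0, 0, 0],
  [0.45, -0.65, 0, 0, 0, 0],
  [0.45, -0.65, 0, 0, 0, 0],
  [0.45, -0.65, 0, 0, 0, 0],
  [0.45, -0.65, 0, 0, 0, 0],
  [0.45, -0.65, 0, 0, 0, 0],
  [0.45, -0.65, 0, 0, 0, 0],
  [0, 0, 0, 0, 0, 0],
  [0, 0, 0, 0, 0, 0],
], fingers=36)

```text
time: 22.82
ee_pos: [0.5103, 0.2894, 0.2252]
eef_rot: [0.977, 0.212, 0.0, 0.0]
ft_force: [0.3, -0.2, 0.1]
width: 0.0356
grip_force: 0.0
```

```bash
sed -i 's/\[...,1\]>100/[...,1]>60/' blanks.py; python3 top.py; python3 blanks.py
```

```text
[78. 51. 30.] [0.603  0.0511 0.0343] zmed 0.0353 28 jig xy 143.0 100.9
[204. 151.  69.] [0.4581 0.0145 0.0346] zmed 0.0354 65 jig xy 0.9 54.5
[126.  78.  58.] [ 0.455  -0.0218  0.0361] zmed 0.0359 57 jig xy 0.4 18.0
grip [ 0.4224 -0.3191  0.0404] 71
tcp [0.5105 0.2889 0.2252] toolx yaw 24.4 [ 0.28  0.5  -1.17  1.54  0.46  1.41 -2.06]
blank [172.  59.  44.] [477.  372.5] [24.8 25.6] 68.3 z 0.0247 px [191. 186.]
blank [57. 82. 60.] [509.5 291.6] [25.2 24.9] 35.7 z 0.0248 px [281. 190.]
bar ((536.3436279296875, 351.41180419921875), (9.840140342712402, 162.4786376953125), 24.43032455444336) 0.07665589312487098 2501
floor [-0.0005  0.0051  0.2977]
tcp [0.5106 0.2887 0.2252] toolx yaw 24.4 [ 0.28  0.5  -1.17  1.54  0.46  1.41 -2.06]
```

>>> carry_out([
  [0, -0.08, 0.8, 0, 0, 0],
  [0, 0, 0.9, 0, 0, 0],
  [0, 0, 0.9, 0, 0, 0],
  [0, 0, 0.9, 0, 0, 0],
  [0, 0, 0.7, 0, 0, 0],
  [0, 0, 0.4, 0, 0, 0],
  [0, 0, 0.2, 0, 0, 0],
  [0, 0, 0, 0, 0, 0],
], force=20)

```text
time: 23.92
ee_pos: [0.5092, 0.2927, 0.0333]
eef_rot: [0.977, 0.212, 0.0, -0.0]
ft_force: [-0.2, 0.3, 0.7]
width: 0.0362
grip_force: 0.0
```

>>> carry_out([
  [0, 0, 0, 0, 0, 0],
  [0, 0, 0, 0, 0, 0],
  [0, 0, 0, 0, 0, 0],
  [0, 0, 0, 0, 0, 0],
  [0, 0, -0.5, 0, 0, 0],
  [0, 0, -0.9, 0, 0, 0],
  [0, 0, -0.9, 0, 0, -0.9],
  [0, 0, -0.9, 0, 0, -1],
  [0, 0, -0.9, 0, 0, -1],
  [0, 0, -0.9, 0, 0, -1],
  [0, 0, 0, 0, 0, -1],
  [0, 0, 0, 0, 0, -1],
  [0, 0, 0, 0, 0, -0.9],
  [0, 0, 0, 0, 0, -0.9],
], fingers=10)

```text
time: 25.68
ee_pos: [0.5087, 0.2928, 0.2341]
eef_rot: [0.729, 0.684, 0.0, 0.0]
ft_force: [0.2, 0.7, -0.2]
width: 0.0247
grip_force: 20.0
```

>>> carry_out([
  [-0.8, -0.08, 0, 0, 0, 0],
  [-0.8, -0.08, 0, 0, 0, 0],
  [-0.8, -0.08, 0, 0, 0, 0],
  [-0.8, -0.08, 0, 0, 0, 0],
  [-0.8, -0.08, 0, 0, 0, 0],
  [-0.8, -0.08, 0, 0, 0, 0],
  [-0.8, -0.08, 0, 0, 0, 0],
  [-0.8, -0.08, 0, 0, 0, 0],
  [-0.8, -0.08, 0, 0, 0, 0],
  [-0.8, -0.08, 0, 0, 0, 0],
  [-0.83, -0.07, 0, 0, 0, 0],
  [0, 0, 0, 0, 0, 0],
  [0, 0, 0, 0, 0, 0],
])

```text
time: 27.3
ee_pos: [0.4502, -0.0562, 0.2333]
eef_rot: [0.731, 0.683, -0.0, 0.0]
ft_force: [0.5, 0.0, 0.5]
width: 0.0245
grip_force: 20.0
```

>>> carry_out([
  [-0.06, 0.05, 0.9, 0, 0, 0],
  [0, 0, 0.9, 0, 0, 0],
  [0, 0, 0.9, 0, 0, 0],
  [0, 0, 0.8, 0, 0, 0],
  [0, 0, 0.5, 0, 0, 0],
  [0, 0, 0.3, 0, 0, 0],
  [0, 0, 0.2, 0, 0, 0],
  [0, 0, 0.22, 0, 0, 0],
  [0, 0, 0, 0, 0, 0],
])

```text
time: 28.42
ee_pos: [0.4521, -0.0597, 0.0441]
eef_rot: [0.731, 0.683, 0.0, 0.0]
ft_force: [-0.1, 0.5, -0.1]
width: 0.0242
grip_force: 20.0
```

>>> carry_out([
  [0, 0, 0, 0, 0, 0],
  [0, 0, 0, 0, 0, 0],
  [0, 0, -0.2, 0, 0, 0],
  [0, 0, -0.6, 0, 0, 0],
  [0, 0, -0.9, 0, 0, 0],
  [0, 0, -0.9, 0, 0, 0.9],
  [0, 0, -0.9, 0, 0, 0.9],
  [0, 0, -0.9, 0, 0, 0.9],
  [0, 0, -0.1, 0, 0, 1],
  [0, 0, 0, 0, 0, 1],
  [0, 0, 0, 0, 0, 1],
  [0, 0, 0, 0, 0, 1],
  [0, 0, 0, 0, 0, 1],
], fingers=38)

```text
time: 30.05
ee_pos: [0.4519, -0.0594, 0.2246]
eef_rot: [0.978, 0.21, 0.0, 0.0]
ft_force: [0.8, -0.3, -0.8]
width: 0.0381
grip_force: 0.0
```

>>> carry_out([
  [0.42, -0.8, 0, 0, 0, 0],
  [0.42, -0.8, 0, 0, 0, 0],
  [0.42, -0.8, 0, 0, 0, 0],
  [0.42, -0.8, 0, 0, 0, 0],
  [0.42, -0.8, 0, 0, 0, 0],
  [0.42, -0.8, 0, 0, 0, 0],
  [0.42, -0.8, 0, 0, 0, 0],
  [0.42, -0.8, 0, 0, 0, 0],
  [0.42, -0.8, 0, 0, 0, 0],
  [0.42, -0.8, 0, 0, 0, 0],
  [0.42, -0.8, 0, 0, 0, 0],
  [0.42, -0.77, 0, 0, 0, 0],
  [0, 0, 0, 0, 0, 0],
  [0, 0, 0, 0, 0, 0],
], fingers=36)

```text
time: 31.8
ee_pos: [0.4768, 0.3718, 0.2244]
eef_rot: [0.977, 0.212, -0.0, 0.0]
ft_force: [-0.9, -0.3, -0.2]
width: 0.0362
grip_force: 0.0
```

```bash
python3 top.py; python3 blanks.py
```

```text
[78. 50. 29.] [0.6037 0.052  0.0341] zmed 0.0346 26 jig xy 143.7 101.8
[82. 22. 16.] [0.4716 0.3713 0.0255] zmed 0.0258 38 jig xy -9.9 411.4
[206. 153.  71.] [0.4583 0.0151 0.0348] zmed 0.0359 68 jig xy 1.2 55.1
[134.  83.  61.] [ 0.4553 -0.0216  0.0356] zmed 0.0352 58 jig xy 0.7 18.3
[ 99. 146. 109.] [ 0.4528 -0.059   0.0354] zmed 0.0355 50 jig xy 0.8 -19.2
grip [ 0.4225 -0.3193  0.0405] 69
tcp [0.4771 0.3712 0.2244] toolx yaw 24.4 [ 0.09  0.54 -1.15  1.49  0.5   1.43 -2.22]
blank [129.  42.  33.] [477.2 372.6] [24.4 24.4] 24.0 z 0.0248 px [283. 190.]
bar ((536.432861328125, 351.5631103515625), (9.44699478149414, 162.50234985351562), 24.594881057739258) 0.07699209975113347 2317
floor [-0.0005  0.0051  0.2971]
tcp [0.4773 0.371  0.2244] toolx yaw 24.4 [ 0.09  0.54 -1.15  1.49  0.5   1.43 -2.22]
```

>>> carry_out([
  [0.01, -0.04, 0.8, 0, 0, 0],
  [0, 0, 0.9, 0, 0, 0],
  [0, 0, 0.9, 0, 0, 0],
  [0, 0, 0.9, 0, 0, 0],
  [0, 0, 0.7, 0, 0, 0],
  [0, 0, 0.4, 0, 0, 0],
  [0, 0, 0.2, 0, 0, 0],
  [0, 0, 0, 0, 0, 0],
], force=20)

```text
time: 32.9
ee_pos: [0.4767, 0.3737, 0.0325]
eef_rot: [0.977, 0.212, 0.0, -0.0]
ft_force: [-0.6, -0.2, 0.2]
width: 0.0363
grip_force: 0.0
```

>>> carry_out([
  [0, 0, 0, 0, 0, 0],
  [0, 0, 0, 0, 0, 0],
  [0, 0, 0, 0, 0, 0],
  [0, 0, 0, 0, 0, 0],
  [0, 0, -0.5, 0, 0, 0],
  [0, 0, -0.9, 0, 0, 0],
  [0, 0, -0.9, 0, 0, -0.9],
  [0, 0, -0.9, 0, 0, -1],
  [0, 0, -0.9, 0, 0, -1],
  [0, 0, -0.9, 0, 0, -1],
  [0, 0, 0, 0, 0, -1],
  [0, 0, 0, 0, 0, -1],
  [0, 0, 0, 0, 0, -0.9],
  [0, 0, 0, 0, 0, -0.9],
], fingers=10)

```text
time: 34.65
ee_pos: [0.4762, 0.3738, 0.2333]
eef_rot: [0.729, 0.684, 0.0, 0.0]
ft_force: [-0.5, -0.4, -1.0]
width: 0.0246
grip_force: 20.0
```

>>> carry_out([
  [-0.84, 0, 0, 0, 0, 0],
  [-0.84, 0, 0, 0, 0, 0],
  [-0.84, 0, 0, 0, 0, 0],
  [-0.84, 0, 0, 0, 0, 0],
  [-0.84, 0, 0, 0, 0, 0],
  [-0.84, 0, 0, 0, 0, 0],
  [-0.84, 0, 0, 0, 0, 0],
  [-0.84, 0, 0, 0, 0, 0],
  [-0.84, 0.02, 0, 0, 0, 0],
  [-0.84, 0.02, 0, 0, 0, 0],
  [-0.84, 0.02, 0, 0, 0, 0],
  [-0.84, 0.02, 0, 0, 0, 0],
  [-0.84, 0.02, 0, 0, 0, 0],
  [-0.83, 0.01, 0, 0, 0, 0],
  [0, 0, 0, 0, 0, 0],
  [0, 0, 0, 0, 0, 0],
])

```text
time: 36.65
ee_pos: [0.4489, -0.0943, 0.2325]
eef_rot: [0.73, 0.683, -0.0, 0.0]
ft_force: [-0.3, 0.4, -0.6]
width: 0.0246
grip_force: 20.0
```

>>> carry_out([
  [-0.06, 0.02, 0.9, 0, 0, 0],
  [0, 0, 0.9, 0, 0, 0],
  [0, 0, 0.9, 0, 0, 0],
  [0, 0, 0.8, 0, 0, 0],
  [0, 0, 0.5, 0, 0, 0],
  [0, 0, 0.3, 0, 0, 0],
  [0, 0, 0.2, 0, 0, 0],
  [0, 0, 0.22, 0, 0, 0],
  [0, 0, 0, 0, 0, 0],
])

```text
time: 37.78
ee_pos: [0.4496, -0.0978, 0.0434]
eef_rot: [0.731, 0.683, 0.0, 0.0]
ft_force: [-0.7, -1.0, 0.3]
width: 0.0244
grip_force: 20.0
```

>>> carry_out([
  [0, 0, 0, 0, 0, 0],
  [0, 0, 0, 0, 0, 0],
  [0, 0, -0.2, 0, 0, 0],
  [0, 0, -0.6, 0, 0, 0],
  [0, 0, -0.9, 0, 0, 0],
  [0, 0, -0.9, 0, 0, 0.9],
  [0, 0, -0.9, 0, 0, 1],
  [0, 0, -0.9, 0, 0, 1],
  [0, 0, -0.1, 0, 0, 1],
  [0, 0, 0, 0, 0, 1],
], fingers=38)

```text
time: 39.02
ee_pos: [0.4497, -0.0979, 0.2244]
eef_rot: [0.918, 0.396, 0.0, 0.001]
ft_force: [0.5, 0.3, 0.3]
width: 0.038
grip_force: 0.0
```

>>> carry_out([
  [-0.65, 0.48, 0, 0, 0, 0],
  [-0.65, 0.48, 0, 0, 0, 0],
  [-0.65, 0.48, 0, 0, 0, 0],
  [-0.65, 0.48, 0, 0, 0, 0],
  [-0.65, 0.48, 0, 0, 0, 0],
  [-0.65, 0.48, 0, 0, 0, 0],
  [-0.65, 0.46, 0, 0, 0, 0],
  [0, 0, 0, 0, 0, 0],
  [0, 0, 0, 0, 0, 0],
], fingers=45)

```text
time: 40.15
ee_pos: [0.4228, -0.3216, 0.2234]
eef_rot: [0.917, 0.398, 0.0, -0.0]
ft_force: [-0.0, 0.8, -0.4]
width: 0.0448
grip_force: 0.0
```

```bash
python3 top.py
cat > plate.py <<'E'
from h import *
c=cam("wrist");P=c["P"];z=P[...,2];save(c,"plate1.png")
n=c["ok"]&(np.hypot(P[...,0]-.4225,P[...,1]+.321)<.06)
m=n&(z>.036)&(z<.044);print("grip",cv2.minAreaRect(P[m][:,:2].astype(np.float32)*1000),np.median(z[m]),m.sum())
m=n&(z>.006)&(z<.014)&(np.hypot(P[...,0]-.4225,P[...,1]+.321)<.05)
(cc,s,a)=cv2.minAreaRect(P[m][:,:2].astype(np.float32)*1000);print("plate part",cc,s,a,np.median(z[m]))
E
python3 plate.py
```

```text
[79. 51. 28.] [0.6038 0.0448 0.0354] zmed 0.0364 34 jig xy 144.3 94.7
[203. 160.  73.] [0.4584 0.0147 0.0354] zmed 0.0357 66 jig xy 1.3 54.7
[135.  85.  63.] [ 0.4552 -0.0214  0.0357] zmed 0.0359 62 jig xy 0.6 18.5
[ 97. 144. 107.] [ 0.4524 -0.0592  0.0358] zmed 0.0357 44 jig xy 0.3 -19.4
[191.  79.  68.] [ 0.45   -0.0984  0.035 ] zmed 0.0358 71 jig xy 0.6 -58.7
grip [ 0.4224 -0.3191  0.0403] 71
tcp [ 0.4229 -0.3212  0.2235] toolx yaw 47.0 [ 1.5   0.3  -1.08  1.69  0.27  1.32 -0.39]
grip ((421.77703857421875, -321.304443359375), (22.318050384521484, 20.73171043395996), 46.90657424926758) 0.03960862125988274 535
plate part (422.3745422363281, -320.6727600097656) (98.93697357177734, 64.07230377197266) 46.53704833984375 0.009848761310591286
```

View pics/plate1.png

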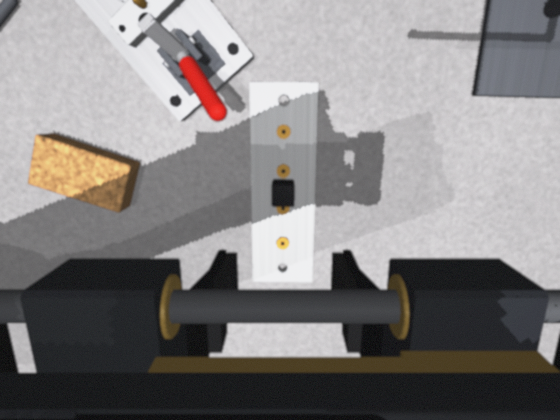

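All four blanks are in nests with tops at 35 mm. The plate shows square to the tool, with its grip at (283,193). I grip it now.

>>> carry_out([
  [-0.02, -0.02, 0.8, 0, 0, 0],
  [0, 0, 0.9, 0, 0, 0],
  [0, 0, 0.9, 0, 0, 0],
  [0, 0, 0.9, 0, 0, 0],
  [0, 0, 0.7, 0, 0, 0],
  [0, 0, 0.4, 0, 0, 0],
  [0, 0, 0.2, 0, 0, 0],
  [0, 0, 0.1, 0, 0, 0],
  [0, 0, 0, 0, 0, 0],
])

```text
time: 41.38
ee_pos: [0.4217, -0.3223, 0.0278]
eef_rot: [0.917, 0.398, 0.0, 0.0]
ft_force: [0.7, 0.1, -0.7]
width: 0.0449
grip_force: 0.0
```

>>> carry_out([
  [0, 0, 0, 0, 0, 0],
  [0, 0, 0, 0, 0, 0],
  [0, 0, 0, 0, 0, 0],
  [0, 0, 0, 0, 0, 0],
  [0, 0, 0, 0, 0, 0],
  [0, 0, 0, 0, 0, 0],
], fingers=8, force=45)

```text
time: 42.12
ee_pos: [0.4214, -0.3221, 0.0275]
eef_rot: [0.917, 0.398, -0.0, 0.0]
ft_force: [-3.1, 1.3, 5.6]
width: 0.0218
grip_force: 45.0
```

>>> carry_out([
  [0, 0, -0.3, 0, 0, 0],
  [0, 0, -0.6, 0, 0, 0],
  [0, 0, -0.8, 0, 0, 0],
  [0, 0, -0.8, 0, 0, 0],
  [0, 0, -0.8, 0, 0, 0],
  [0, 0, -0.8, 0, 0, 0],
  [0, 0, -0.6, 0, 0, 0],
  [0, 0, 0, 0, 0, 0],
])

```text
time: 43.12
ee_pos: [0.4222, -0.3223, 0.2168]
eef_rot: [0.917, 0.398, 0.0, 0.001]
ft_force: [0.4, -0.6, -4.7]
width: 0.0214
grip_force: 45.0
```

>>> carry_out([
  [0, 0, 0, 0, 0, -0.98],
  [0, 0, 0, 0, 0, -0.98],
  [0, 0, 0, 0, 0, -0.98],
  [0, 0, 0, 0, 0, -0.98],
  [0, 0, 0, 0, 0, -0.97],
  [0.5, 0.02, 0, 0, 0, 0],
  [0.7, 0.03, 0, 0, 0, 0],
  [0.7, 0.03, 0, 0, 0, 0],
  [0.7, 0.03, 0, 0, 0, 0],
  [0.7, 0.03, 0, 0, 0, 0],
  [0.7, 0.03, 0, 0, 0, 0],
  [0.7, 0.03, 0, 0, 0, 0],
  [0.7, 0.03, 0, 0, 0, 0],
  [0.7, 0.03, 0, 0, 0, 0],
  [0.6, 0.02, 0, 0, 0, 0],
  [0.37, 0.01, 0, 0, 0, 0],
  [0, 0, 0.5, 0, 0, 0],
  [0, 0, 0.5, 0, 0, 0],
  [0, 0, 0, 0, 0, 0],
  [0, 0, 0, 0, 0, 0],
])

```text
time: 45.62
ee_pos: [0.4531, -0.0405, 0.1761]
eef_rot: [0.731, 0.682, 0.0, 0.0]
ft_force: [0.2, 0.2, -3.3]
width: 0.0216
grip_force: 45.0
```

```bash
cat > held.py <<'E'
from h import *
p,q=pose();M=q.as_matrix();s=read_state();print("tcp",p.round(4),"yaw",np.degrees(np.arctan2(M[1,0],M[0,0])).round(2),s["width"],s["joint_positions"].round(2))
for n in ("wrist","top"):
    c=cam(n);save(c,n+"h.png");T=(c["P"]-p)@M  # tool frame
    m=c["ok"]&(np.abs(T[...,2]-.0175)<.004)&(np.abs(T[...,0])<.13)&(np.abs(T[...,1])<.05)
    k=T[m];print(n,m.sum(),"tool x range",np.percentile(k[:,0],[.5,99.5]).round(4),"y",np.percentile(k[:,1],[1,99]).round(4))
    if m.sum()>100: print("rect",cv2.minAreaRect(k[:,:2].astype(np.float32)*1000),np.median(k[:,2]))
J=np.array([.4530,-.0397]);y=np.array([.0684,.9977]);x=np.array([y[1],-y[0]])
d=p[:2]-J;print("tcp in jig mm",(d@x*1000).round(1),(d@y*1000).round(1))
E
python3 held.py
```

```text
tcp [ 0.4531 -0.0405  0.1761] yaw 86.02 0.021592349685369015 [ 1.29  0.18 -1.37  1.92  0.19  1.19 -0.21]
wrist 32117 tool x range [-0.0493  0.1021] y [-0.0309  0.0317]
rect ((25.890647888183594, 0.4646930694580078), (64.55225372314453, 153.87738037109375), 89.96316528320312) 0.017599982617939106
top 708 tool x range [0.0321 0.1023] y [-0.0299  0.0328]
rect ((65.86786651611328, 1.6354789733886719), (73.51028442382812, 63.84983444213867), 0.09825202822685242) 0.016520042564271583
tcp in jig mm 0.1 -0.8
```

View pics/wristh.png

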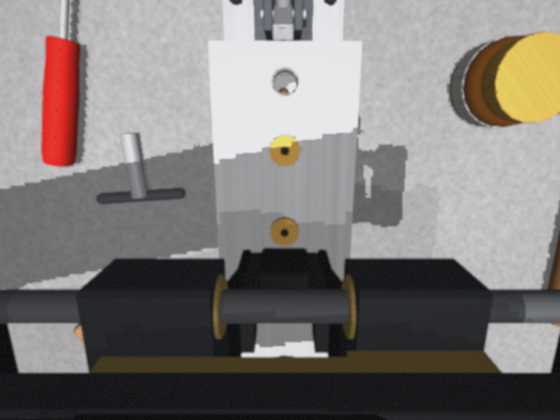

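Pin_l shows through the plate's hole, hole at (284,82) and pin at about (284,92). The plate is centred on the TCP, its end measured at 102.1 mm against 102 expected. I measure the pin and the hole directly.

Run:
```python
from h import *
c=cam("wrist");P=c["P"];z=P[...,2];p,q=pose();M=q.as_matrix()
m=np.zeros(z.shape,bool);m[60:110,260:310]=1
hole=m&c["ok"]&(z<.10)&(np.abs(((P-p)@M)[...,2]-.0175)>.01)
v,u=np.nonzero(hole);print("hole px",u.mean(),v.mean(),len(u),u.min(),u.max(),v.min(),v.max())
o=np.array(c["xyz"]);zt=p[2]-.0175
# hole rim on plate top plane via rays of hole pixels
ray=P[hole]-o;rim=o+ray*((zt-o[2])/ray[:,2])[:,None]
print("hole ctr tool mm",((np.r_[cv2.minEnclosingCircle(rim[:,:2].astype(np.float32)*1000)[0],zt*1000]/1000-p)@M*1000).round(1),cv2.minEnclosingCircle(rim[:,:2].astype(np.float32)*1000)[1])
k=hole&(z>.045)&(z<.06);print("pin pts",k.sum(),P[k].mean(0).round(4),np.percentile(z[hole],[1,25,50,75,99]).round(4))
if k.sum():print("pin tool mm",((P[k].mean(0)-p)@M*1000).round(1), cv2.minAreaRect(P[k][:,:2].astype(np.float32)*1000))
k=hole&(z>.03)&(z<.06);print(k.sum(),np.c_[P[k]][::4].round(4))
```

```text
hole px 284.8829787234043 81.99734042553192 376 274 295 71 93
hole ctr tool mm [86.   0.6 17.5] 4.619391918182373
pin pts 52 [0.4591 0.0475 0.053 ] [0.0191 0.0362 0.0369 0.0377 0.0558]
pin tool mm [ 88.6  -0.3 123. ] ((458.96551513671875, 47.46503829956055), (4.251251220703125, 7.1229681968688965), 86.03012084960938)
351 [[0.4561 0.0597 0.0366]
 [0.4591 0.0596 0.0358]
 [0.462  0.0593 0.0364]
 [0.465  0.0591 0.0362]
 [0.4561 0.059  0.037 ]
 [0.459  0.0587 0.0376]
 [0.462  0.0586 0.0362]
 [0.4649 0.0584 0.0369]
 [0.4545 0.0584 0.0366]
 [0.4575 0.0582 0.0374]
 [0.4604 0.0581 0.0362]
 [0.4634 0.0579 0.0359]
 [0.4663 0.0575 0.0374]
 [0.4559 0.0577 0.0356]
 [0.4589 0.0575 0.0357]
 [0.4619 0.0572 0.0366]
 [0.4648 0.0571 0.0358]
 [0.4678 0.0568 0.0363]
 [0.4559 0.0569 0.0376]
 [0.4589 0.0567 0.0366]
 [0.4625 0.0565 0.0368]
 [0.4655 0.0562 0.0377]
 [0.4536 0.0563 0.0374]
 [0.4566 0.0562 0.0367]
 [0.4595 0.056  0.0367]
 [0.4625 0.0558 0.0365]
 [0.4654 0.0555 0.0379]
 [0.4684 0.0553 0.0369]
 [0.4558 0.0556 0.0363]
 [0.4588 0.0553 0.0376]
 [0.4617 0.055  0.0384]
 [0.4647 0.0549 0.037 ]
 [0.4676 
[... 635 characters left out ...]
8 ]
 [0.4682 0.0512 0.0361]
 [0.4562 0.0513 0.0372]
 [0.4592 0.0511 0.0358]
 [0.4622 0.0509 0.0366]
 [0.4652 0.0507 0.036 ]
 [0.4681 0.0505 0.0365]
 [0.4554 0.0506 0.0376]
 [0.4584 0.0496 0.0499]
 [0.4614 0.0501 0.0381]
 [0.4644 0.05   0.0364]
 [0.4673 0.0498 0.0369]
 [0.4562 0.0492 0.0491]
 [0.4591 0.0487 0.053 ]
 [0.4628 0.0494 0.0377]
 [0.4658 0.0493 0.0356]
 [0.4553 0.0493 0.0362]
 [0.4583 0.048  0.0553]
 [0.4611 0.048  0.052 ]
 [0.4642 0.0486 0.0372]
 [0.4554 0.0478 0.0503]
 [0.4583 0.0474 0.0538]
 [0.4611 0.0472 0.054 ]
 [0.4642 0.0479 0.036 ]
 [0.4568 0.0468 0.0539]
 [0.4596 0.0466 0.0547]
 [0.4625 0.0466 0.0499]
 [0.4575 0.0461 0.0549]
 [0.4603 0.0458 0.0561]
 [0.4634 0.0465 0.0369]]
```

>>> carry_out([
  [0.02, -0.02, 0.5, 0, 0, 0],
  [0, 0, 0.6, 0, 0, 0],
  [0, 0, 0.6, 0, 0, 0],
  [0, 0, 0.4, 0, 0, 0],
  [0, 0, 0.15, 0, 0, 0],
  [0, 0, 0.1, 0, 0, 0],
  [0, 0, 0.05, 0, 0, 0],
  [0, 0, 0.05, 0, 0, 0],
  [0, 0, 0.05, 0, 0, 0],
  [0, 0, 0.05, 0, 0, 0],
  [0, 0, 0, 0, 0, 0],
])

```text
time: 47.15
ee_pos: [0.4519, -0.0399, 0.0732]
eef_rot: [0.731, 0.682, -0.0, -0.0]
ft_force: [0.2, -0.1, -4.1]
width: 0.0216
grip_force: 45.0
```

>>> carry_out([
  [0, 0, 0.05, 0, 0, 0],
  [0, 0, 0.05, 0, 0, 0],
  [0, 0, 0.05, 0, 0, 0],
  [0, 0, 0.04, 0, 0, 0],
  [0, 0, 0.03, 0, 0, 0],
  [0, 0, 0, 0, 0, 0],
])

```text
time: 47.9
ee_pos: [0.452, -0.0399, 0.0645]
eef_rot: [0.731, 0.682, 0.0, 0.0]
ft_force: [0.2, 0.9, -4.2]
width: 0.0215
grip_force: 45.0
```

>>> carry_out([
  [0, 0, 0.02, 0, 0, 0],
  [0, 0, 0.01, 0, 0, 0],
  [0, 0, 0, 0, 0, 0],
])

```text
time: 48.28
ee_pos: [0.452, -0.0399, 0.0644]
eef_rot: [0.731, 0.682, -0.001, 0.0]
ft_force: [-8.9, -1.3, 20.1]
width: 0.0216
grip_force: 45.0
```

>>> carry_out([
  [0, 0, 0, 0, 0, 0],
  [0, 0, 0, 0, 0, 0],
  [0, 0, 0, 0, 0, 0],
  [0, 0, -0.2, 0, 0, 0],
  [0, 0, -0.6, 0, 0, 0],
  [0, 0, -0.9, 0, 0, 0],
  [0, 0, -0.9, 0, 0, 0],
  [0, 0, -0.9, 0, 0, 0],
  [0, 0, -0.9, 0, 0, 0],
  [0, 0, 0, 0, 0, 0],
], fingers=45)

```text
time: 49.52
ee_pos: [0.4532, -0.0399, 0.2416]
eef_rot: [0.731, 0.682, 0.0, 0.002]
ft_force: [0.6, -0.2, -0.3]
width: 0.0451
grip_force: 0.0
```

```bash
cat > seat.py <<'E'
from h import *
J=np.array([.4530,-.0397]);y=np.array([.0684,.9977]);x=np.array([y[1],-y[0]])
for n in("top","scene","wrist"):
    c=cam(n);save(c,n+"s.png");P=c["P"];d=P[...,:2]-J;jx=d@x;jy=d@y;z=P[...,2]
    m=c["ok"]&(np.abs(jx)<.04)&(np.abs(jy)<.094)&(z>.042)&(z<.058)&~((np.abs(jx)<.014)&(np.abs(jy)<.014))
    k=P[m];A=np.c_[jx[m],jy[m],np.ones(m.sum())]
    if m.sum()>100:
        s=np.linalg.lstsq(A,k[:,2],rcond=None)[0];g=np.abs(A@s-k[:,2])<.002;s=np.linalg.lstsq(A[g],k[g,2],rcond=None)[0];print(n,m.sum(),"tilt",s[:2].round(4),"z",s[2].round(4))
    # clamp handles (red)
    hsv=cv2.cvtColor(c["pixels"],cv2.COLOR_RGB2HSV);h=(hsv[...,0]<6)|(hsv[...,0]>174)
    for sg in(1,-1):
        k=c["ok"]&h&(hsv[...,1]>140)&(np.abs(jx)<.03)&(jy*sg>.11)&(jy*sg<.26)&(z>.055)
        if k.sum()>20:
            hy=jy[k]*sg*1000;hz=z[k]*1000;print("  handle",sg,"jy",np.percentile(hy,[2,98]).round(),"z",np.percentile(hz,[2,98]).round(),"jx",(jx[k].mean()*1000).round(1),k.sum(),"axis ang",np.degrees(np.arctan2(*(np.linalg.svd(np.c_[hy-hy.mean(),hz-hz.mean()],full_matrices=False)[2][0]))).round())
p,q=pose();print("tcp",p.round(4),read_state()["joint_positions"].round(2))
E
python3 seat.py
```

```text
top 679 tilt [ 0.0004 -0.0051] z 0.0484
  handle 1 jy [148. 196.] z [ 72. 116.] jx 0.6 99 axis ang -133.0
scene 1049 tilt [-0.0042  0.002 ] z 0.047
  handle 1 jy [146. 197.] z [ 72. 114.] jx 1.5 46 axis ang 48.0
  handle -1 jy [147. 197.] z [ 72. 112.] jx 2.1 74 axis ang -130.0
wrist 12153 tilt [ 0.0002 -0.0003] z 0.0469
  handle 1 jy [144. 154.] z [68. 79.] jx -0.2 274 axis ang -137.0
  handle -1 jy [145. 157.] z [69. 81.] jx -0.2 197 axis ang 49.0
tcp [ 0.4515 -0.04    0.2387] [ 1.42  0.02 -1.41  1.84  0.02  1.3  -0.06]
```

The plate is seated: its top measures 46.9 mm and it is level. Next the left clamp, with fingers closed, coming from outside.

>>> carry_out([
  [0.7, 0, 0, 0, 0, 0],
  [0.7, 0, 0, 0, 0, 0],
  [0.7, 0, 0, 0, 0, 0],
  [0.7, 0, 0, 0, 0, 0],
  [0.7, 0, 0, 0, 0, 0],
  [0.7, 0, 0, 0, 0, 0],
  [0.7, 0.02, 0, 0, 0, 0],
  [0.7, 0.02, 0, 0, 0, 0],
  [0.4, 0, 0, 0, 0, 0],
  [0, 0, 0.6, 0, 0, 0],
  [0, 0, 0.8, 0, 0, 0],
  [0, 0, 0.8, 0, 0, 0],
  [0, 0, 0.7, 0, 0, 0],
  [0, 0, 0.3, 0, 0, 0],
  [0, 0, 0, 0, 0, 0],
  [0, 0, 0, 0, 0, 0],
], fingers=0, force=20)

```text
time: 51.68
ee_pos: [0.4706, 0.1998, 0.1121]
eef_rot: [0.731, 0.682, 0.0, 0.0]
ft_force: [-0.8, 0.5, -0.2]
width: 0.0004
grip_force: 0.0
```

Run:
```python
from h import *
J=np.array([.4530,-.0397]);y=np.array([.0684,.9977]);x=np.array([y[1],-y[0]])
p,q=pose();d=p[:2]-J;print(p.round(4),"jig",d@x,d@y,read_state()["joint_positions"].round(2),read_state()["width"])
```

```text
[0.4706 0.1998 0.1121] jig 0.001169478716194762 0.24019943710691724 [ 0.52  0.45 -1.19  1.86  0.46  1.15 -0.91] 0.00044672493720637177
```

>>> carry_out([
  [-0.3, 0, 0.05, 0, 0, 0],
  [-0.3, 0, 0.05, 0, 0, 0],
  [-0.2, 0, 0, 0, 0, 0],
  [-0.2, 0, 0, 0, 0, 0],
  [-0.2, 0, 0, 0, 0, 0],
  [-0.2, 0, 0, 0, 0, 0],
  [-0.2, 0, 0, 0, 0, 0],
  [-0.2, 0, 0, 0, 0, 0],
  [-0.2, 0, 0, 0, 0, 0],
  [-0.2, 0, 0, 0, 0, 0],
  [-0.15, 0, 0, 0, 0, 0],
  [-0.1, 0, 0, 0, 0, 0],
  [-0.05, 0, 0, 0, 0, 0],
  [-0.03, 0, 0, 0, 0, 0],
  [0, 0, 0, 0, 0, 0],
])

```text
time: 53.55
ee_pos: [0.4632, 0.0993, 0.1074]
eef_rot: [0.731, 0.682, 0.001, -0.0]
ft_force: [-1.2, 5.6, -0.0]
width: 0.0008
grip_force: 2.6
```

>>> carry_out([
  [-0.03, 0, 0, 0, 0, 0],
  [-0.03, 0, 0, 0, 0, 0],
  [-0.03, 0, 0, 0, 0, 0],
  [0, 0, 0, 0, 0, 0],
])

```text
time: 54.05
ee_pos: [0.463, 0.0985, 0.1076]
eef_rot: [0.73, 0.683, 0.002, -0.001]
ft_force: [1.5, 15.5, -3.6]
width: 0.0008
grip_force: 6.9
```

>>> carry_out([
  [0.3, 0, 0, 0, 0, 0],
  [0.4, 0, -0.4, 0, 0, 0],
  [0, 0, -0.7, 0, 0, 0],
  [0, 0, -0.7, 0, 0, 0],
  [0, 0, -0.6, 0, 0, 0],
  [-0.5, 0, 0, 0, 0, 0],
  [-0.8, 0, 0, 0, 0, 0],
  [-0.8, 0, 0, 0, 0, 0],
  [-0.8, 0, 0, 0, 0, 0],
  [-0.8, 0, 0, 0, 0, 0],
  [-0.8, 0, 0, 0, 0, 0],
  [-0.8, 0, 0, 0, 0, 0],
  [-0.8, 0, 0, 0, 0, 0],
  [-0.8, 0, 0, 0, 0, 0],
  [-0.8, 0, 0, 0, 0, 0],
  [-0.8, 0, 0, 0, 0, 0],
  [-0.8, 0, 0, 0, 0, 0],
  [-0.8, 0, 0, 0, 0, 0],
  [0, 0, 0, 0, 0, 0],
])

```text
time: 56.42
ee_pos: [0.4363, -0.2829, 0.2034]
eef_rot: [0.733, 0.681, 0.0, -0.0]
ft_force: [-0.1, 0.8, -0.3]
width: 0.0001
grip_force: 0.0
```

```bash
python3 - <<'E'
from h import *
J=np.array([.4530,-.0397]);y=np.array([.0684,.9977]);x=np.array([y[1],-y[0]])
p,q=pose();d=p[:2]-J;M=q.as_matrix();print(p.round(4),"jig",d@x,d@y,np.degrees(np.arctan2(M[1,0],M[0,0])),read_state()["joint_positions"].round(2),read_state()["width"])
E
python3 seat.py
```

```text
[ 0.4363 -0.2829  0.2034] jig -3.251860410405322e-05 -0.24379474286608882 85.79623048990102 [ 1.51  0.33 -1.19  1.74  0.32  1.29  0.18] 0.00010652643824320406
top 1546 tilt [ 0.0022 -0.0022] z 0.0481
  handle 1 jy [112. 134.] z [ 81. 139.] jx 0.4 41 axis ang -20.0
  handle -1 jy [146. 211.] z [ 70. 367.] jx -0.4 124 axis ang -170.0
scene 1054 tilt [-0.0001  0.0005] z 0.047
  handle -1 jy [147. 195.] z [ 70. 114.] jx 1.5 51 axis ang -131.0
wrist 943 tilt [ 0.0017 -0.0111] z 0.0458
  handle -1 jy [148. 199.] z [ 71. 112.] jx -0.1 1465 axis ang 50.0
tcp [ 0.4372 -0.2795  0.2036] [ 1.51  0.32 -1.19  1.74  0.31  1.29  0.18]
```

>>> carry_out([
  [0, 0, 0.6, 0, 0, 0],
  [0, 0, 0.7, 0, 0, 0],
  [0, 0, 0.7, 0, 0, 0],
  [0, 0, 0.4, 0, 0, 0],
  [0.3, 0, 0, 0, 0, 0],
  [0.3, 0, 0, 0, 0, 0],
  [0.2, 0, 0, 0, 0, 0],
  [0.2, 0, 0, 0, 0, 0],
  [0.2, 0, 0, 0, 0, 0],
  [0.2, 0, 0, 0, 0, 0],
  [0.2, 0, 0, 0, 0, 0],
  [0.2, 0, 0, 0, 0, 0],
  [0.2, 0, 0, 0, 0, 0],
  [0.2, 0, 0, 0, 0, 0],
  [0.15, 0, 0, 0, 0, 0],
  [0.1, 0, 0, 0, 0, 0],
  [0.05, 0, 0, 0, 0, 0],
  [0, 0, 0, 0, 0, 0],
])

```text
time: 58.82
ee_pos: [0.4437, -0.1803, 0.1072]
eef_rot: [0.731, 0.682, 0.0, -0.0]
ft_force: [0.1, -2.0, 0.1]
width: 0.0008
grip_force: 0.6
```

>>> carry_out([
  [0.03, 0, 0, 0, 0, 0],
  [0.03, 0, 0, 0, 0, 0],
  [0, 0, 0, 0, 0, 0],
])

```text
time: 59.2
ee_pos: [0.4438, -0.179, 0.1074]
eef_rot: [0.732, 0.682, -0.0, 0.0]
ft_force: [0.4, -6.2, 0.1]
width: 0.0006
grip_force: 2.7
```

>>> carry_out([
  [0.03, 0, 0, 0, 0, 0],
  [0.03, 0, 0, 0, 0, 0],
  [0.02, 0, 0, 0, 0, 0],
  [0, 0, 0, 0, 0, 0],
])

```text
time: 59.7
ee_pos: [0.4438, -0.1783, 0.1074]
eef_rot: [0.732, 0.681, -0.001, 0.002]
ft_force: [-1.1, -14.0, -0.3]
width: 0.0002
grip_force: 6.7
```

>>> carry_out([
  [-0.3, 0, 0, 0, 0, 0],
  [-0.4, 0, -0.4, 0, 0, 0],
  [0, 0, -0.7, 0, 0, 0],
  [0, 0, -0.7, 0, 0, 0],
  [0, 0, -0.7, 0, 0, 0],
  [-0.5, 0, -0.5, 0, 0, 0],
  [0, 0, 0, 0, 0, 0],
], fingers=40)

```text
time: 60.58
ee_pos: [0.4411, -0.2239, 0.2281]
eef_rot: [0.732, 0.681, 0.001, 0.001]
ft_force: [-0.6, 0.4, 0.2]
width: 0.0399
grip_force: 0.0
```

```bash
python3 seat.py; python3 top.py
```

```text
top 1540 tilt [0.0029 0.0007] z 0.0481
  handle 1 jy [112. 134.] z [ 80. 137.] jx 0.4 41 axis ang -20.0
  handle -1 jy [111. 151.] z [ 60. 389.] jx -2.3 28 axis ang -174.0
scene 1047 tilt [0.0039 0.0025] z 0.0471
wrist 7153 tilt [-0.0003 -0.0008] z 0.0468
  handle -1 jy [110. 134.] z [ 80. 136.] jx -0.1 535 axis ang 159.0
tcp [ 0.4405 -0.2218  0.2264] [ 1.52  0.23 -1.27  1.77  0.23  1.31  0.14]
grip [nan nan nan] 0
tcp [ 0.4405 -0.2217  0.2264] toolx yaw 86.1 [ 1.52  0.23 -1.27  1.77  0.23  1.31  0.14]top.py:9: RuntimeWarning: Mean of empty slice.
  k=c["ok"]&(z>.034)&(z<.046)&(np.hypot(P[...,0]-.4227,P[...,1]+.3205)<.05);print("grip",P[k].mean(0).round(4),k.sum())
  ret = um.true_divide(
```

View pics/scenes.png

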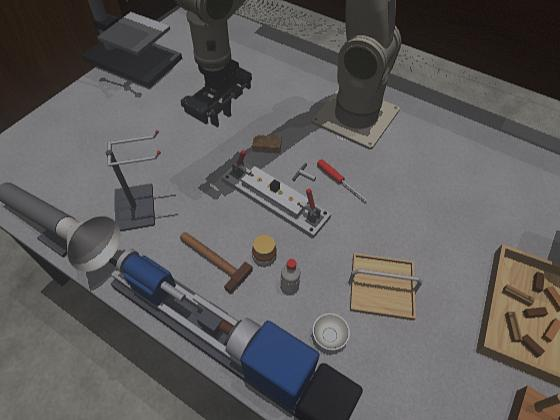

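Both handles stand upright and shut; they measure about 20° inward. The tray is empty at (385,287). I go to the tray bar.

>>> carry_out([
  [0, 0, 0, 0, 0, -0.9],
  [0, 0, 0, 0, 0, -0.9],
  [0, 0, 0, 0, 0, -0.9],
  [0, 0, 0, 0, 0, -0.85],
  [0.5, 0.34, 0, 0, 0, 0],
  [0.77, 0.52, 0, 0, 0, 0],
  [0.77, 0.52, 0, 0, 0, 0],
  [0.77, 0.52, 0, 0, 0, 0],
  [0.77, 0.52, 0, 0, 0, 0],
  [0.77, 0.52, 0, 0, 0, 0],
  [0.77, 0.52, 0, 0, 0, 0],
  [0.77, 0.52, 0, 0, 0, 0],
  [0.77, 0.52, 0, 0, 0, 0],
  [0.77, 0.52, 0, 0, 0, 0],
  [0.77, 0.52, 0, 0, 0, 0],
  [0.77, 0.52, 0, 0, 0, 0],
  [0.77, 0.52, 0, 0, 0, 0],
  [0.77, 0.52, 0, 0, 0, 0],
  [0.77, 0.52, 0, 0, 0, 0],
  [0.76, 0.52, 0, 0, 0, 0],
])

```text
time: 63.28
ee_pos: [0.5367, 0.353, 0.2271]
eef_rot: [0.542, 0.841, -0.0, -0.0]
ft_force: [0.1, -0.5, 0.3]
width: 0.0403
grip_force: 0.0
```

>>> carry_out([
  [0, 0, 0, 0, 0, 0],
  [0, 0, 0, 0, 0, 0],
])

```text
time: 63.52
ee_pos: [0.5373, 0.3509, 0.2271]
eef_rot: [0.541, 0.841, -0.0, -0.0]
ft_force: [-0.5, -1.0, -0.0]
width: 0.0398
grip_force: 0.0
```

```bash
python3 blanks.py; python3 seat.py | grep -v wrist
```

```text
bar ((535.9302978515625, 351.97100830078125), (9.966787338256836, 162.3529510498047), 24.583099365234375) 0.07695974514262427 2099
floor [-0.0004  0.0054  0.3005]
tcp [0.5378 0.3501 0.2273] toolx yaw 114.4 [ 0.1   0.62 -1.12  1.38  0.55  1.48 -0.57]
top 1549 tilt [ 0.0016 -0.0004] z 0.0481
  handle 1 jy [112. 134.] z [ 80. 137.] jx 0.4 41 axis ang -20.0
  handle -1 jy [110. 129.] z [ 73. 137.] jx -0.3 22 axis ang 166.0
scene 1051 tilt [0.002  0.0018] z 0.047
tcp [0.5385 0.3494 0.2274] [ 0.1   0.62 -1.12  1.38  0.55  1.48 -0.57]
```

>>> carry_out([
  [0.04, -0.02, 0.8, 0, 0, 0],
  [0, 0, 0.9, 0, 0, 0],
  [0, 0, 0.9, 0, 0, 0],
  [0, 0, 0.8, 0, 0, 0],
  [0, 0, 0.4, 0, 0, 0],
  [0, 0, 0.26, 0, 0, 0],
  [0, 0, 0, 0, 0, 0],
])

```text
time: 64.6
ee_pos: [0.537, 0.3514, 0.0651]
eef_rot: [0.542, 0.841, 0.0, 0.0]
ft_force: [-0.3, -0.1, 0.6]
width: 0.04
grip_force: 0.0
```

>>> carry_out([
  [0, 0, 0, 0, 0, 0],
  [0, 0, 0, 0, 0, 0],
  [0, 0, 0, 0, 0, 0],
  [0, 0, 0, 0, 0, 0],
  [0, 0, 0, 0, 0, 0],
  [0, 0, 0, 0, 0, 0],
], fingers=0, force=50)

```text
time: 65.35
ee_pos: [0.5368, 0.3515, 0.0651]
eef_rot: [0.542, 0.841, -0.0, 0.0]
ft_force: [-2.4, -0.6, 3.1]
width: 0.0086
grip_force: 49.9
```

>>> carry_out([
  [0, 0, -0.3, 0, 0, 0],
  [0, 0, -0.6, 0, 0, 0],
  [0, 0, -0.8, 0, 0, 0],
  [0, 0, -0.8, 0, 0, 0],
  [0, 0, -0.8, 0, 0, 0],
  [0, 0, -0.8, 0, 0, 0],
  [0, 0, -0.8, 0, 0, 0],
  [0, 0, -0.4, 0, 0, 0],
  [0, 0, 0, 0, 0, 0],
])

```text
time: 66.47
ee_pos: [0.5369, 0.3519, 0.2782]
eef_rot: [0.542, 0.841, 0.001, 0.0]
ft_force: [1.4, 0.8, -3.6]
width: 0.0085
grip_force: 49.9
```

>>> carry_out([
  [0, 0, 0, 0, 0, 0.5],
  [0, 0, 0, 0, 0, 0.85],
  [0, 0, 0, 0, 0, 0.9],
  [0, 0, 0, 0, 0, 0.9],
  [0, 0, 0, 0, 0, 0.9],
  [0, 0, 0, 0, 0, 0.9],
  [0, 0, 0, 0, 0, 0.9],
  [0, 0, 0, 0, 0, 0.9],
  [0, 0, 0, 0, 0, 0.9],
  [0, 0, 0, 0, 0, 0.75],
  [0, 0, 0, 0, 0, 0.2],
  [0, 0, 0, 0, 0, 0],
])

```text
time: 67.97
ee_pos: [0.5367, 0.3513, 0.2762]
eef_rot: [0.922, 0.388, -0.0, 0.0]
ft_force: [0.1, -0.6, -2.5]
width: 0.0083
grip_force: 49.9
```

>>> carry_out([
  [-0.3, 0.25, 0, 0, 0, 0],
  [-0.5, 0.42, 0, 0, 0, 0],
  [-0.55, 0.46, 0, 0, 0, 0],
  [-0.55, 0.46, 0, 0, 0, 0],
  [-0.55, 0.46, 0, 0, 0, 0],
  [-0.55, 0.46, 0, 0, 0, 0],
  [-0.55, 0.46, 0, 0, 0, 0],
  [-0.55, 0.46, 0, 0, 0, 0],
  [-0.55, 0.46, 0, 0, 0, 0],
  [-0.55, 0.46, 0, 0, 0, 0],
  [-0.55, 0.46, 0, 0, 0, 0],
  [-0.55, 0.46, 0, 0, 0, 0],
  [-0.55, 0.46, 0, 0, 0, 0],
  [-0.55, 0.46, 0, 0, 0, 0],
  [-0.55, 0.46, 0, 0, 0, 0],
  [-0.55, 0.46, 0, 0, 0, 0],
  [-0.55, 0.45, 0, 0, 0, 0],
  [-0.5, 0.42, 0, 0, 0, 0],
  [-0.32, 0.19, 0, 0, 0, 0],
  [0, 0, 0, 0, 0, 0],
])

```text
time: 70.47
ee_pos: [0.4936, -0.1602, 0.2768]
eef_rot: [0.922, 0.387, -0.0, 0.0]
ft_force: [0.4, 0.1, -2.2]
width: 0.0083
grip_force: 50.0
```

```bash
cat > hook.py <<'E'
from h import *
n=np.array([.6984,.7157]);t=np.array([n[1],-n[0]])
p,q=pose();M=q.as_matrix();s=read_state();print("tcp",p.round(4),"n",(p[:2]@n).round(4),"t",(p[:2]@t).round(4),"yaw",np.degrees(np.arctan2(M[1,0],M[0,0])).round(1),s["width"],s["joint_positions"].round(2),s["ft_force"])
c=cam("wrist");save(c,"hookw.png");P=c["P"];z=P[...,2];N=P[...,:2]@n;T=P[...,:2]@t
m=c["ok"]&(z>.225)&(z<.262)&(T>.60)&(T<.80)&(np.abs(N-.236)<.06)
for sg in(1,-1):
    k=m&((N-.236)*sg>.02)
    if k.sum()>20:
        a=np.polyfit(T[k],N[k],1);print(sg,k.sum(),"T",np.percentile(T[k],[1,99]).round(4),"N mid at .66",np.polyval(a,.66).round(4),"slope",a[0].round(3),"tips T",T[k&(z>.25)].mean().round(4) if (k&(z>.25)).sum() else None)
E
python3 hook.py; python3 -c "
from h import *
save(cam('scene'),'sceneh.png')"
```

```text
tcp [ 0.4936 -0.1602  0.2768] n 0.2301 t 0.4651 yaw 45.5 0.00826351326457713 [ 0.89  0.14 -0.72  1.65  0.09  1.39 -0.62] [ 0.37490429  0.13719295 -2.24154489]
```

View pics/hookw.png

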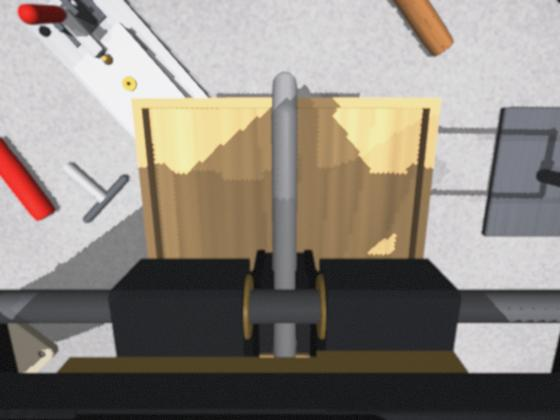

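View pics/sceneh.png

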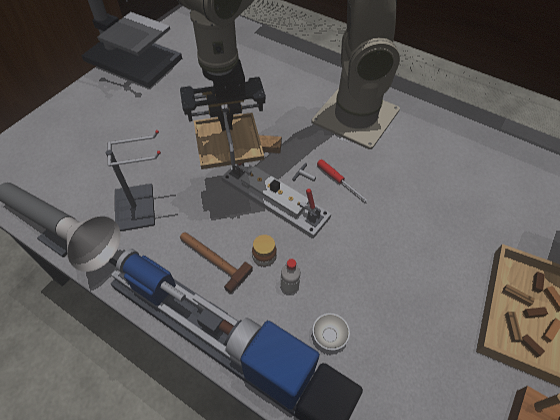

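The tray hangs square and level: bar vertical at (284,180), stand base at right (525,170), jig still closed. I advance over the prongs.

>>> carry_out([
  [0.15, 0, 0.1, 0, 0, 0],
  [0, 0, 0.2, 0, 0, 0],
  [0, 0.3, 0.05, 0, 0, 0],
  [0, 0.4, 0, 0, 0, 0],
  [0, 0.4, 0, 0, 0, 0],
  [0, 0.4, 0, 0, 0, 0],
  [0, 0.4, 0, 0, 0, 0],
  [0, 0.4, 0, 0, 0, 0],
  [0, 0.4, 0, 0, 0, 0],
  [0, 0.4, 0, 0, 0, 0],
  [0, 0.4, 0, 0, 0, 0],
  [0, 0.4, 0, 0, 0, 0],
  [0, 0.4, 0, 0, 0, 0],
  [0, 0.4, 0, 0, 0, 0],
  [0, 0.3, 0, 0, 0, 0],
  [0, 0.2, 0, 0, 0, 0],
  [0, 0.15, 0, 0, 0, 0],
  [0, 0, 0, 0, 0, 0],
  [0, 0, 0, 0, 0, 0],
])

```text
time: 72.95
ee_pos: [0.6508, -0.3029, 0.263]
eef_rot: [0.922, 0.388, -0.001, -0.002]
ft_force: [-7.5, 6.6, 1.5]
width: 0.0085
grip_force: 50.2
```

```bash
python3 hook.py
python3 - <<'E'
from h import *
n=np.array([.6984,.7157]);t=np.array([n[1],-n[0]])
for nm in("scene","top"):
    c=cam(nm);save(c,nm+"k.png");P=c["P"];z=P[...,2];N=P[...,:2]@n;T=P[...,:2]@t
    m=c["ok"]&(z>.228)&(z<.262)&(T>.62)&(T<.80)&(np.abs(N-.236)<.05)
    for sg in(1,-1):
        k=m&((N-.236)*sg>.025)&((N-.236)*sg<.05);print(nm,sg,k.sum(),np.percentile(T[k],[2,98]).round(4),N[k].mean().round(4)) if k.sum()>5 else 0
    k=c["ok"]&(z>.255)&(z<.285)&(np.abs(N-.236)<.09)&(np.abs(N-.236)>.04)&(T>.6)&(T<.72)
    if k.sum()>5:print("bar",k.sum(),np.median(T[k]).round(4),np.median(z[k]).round(4))
E
```

```text
tcp [ 0.6508 -0.3029  0.263 ] n 0.2377 t 0.6774 yaw 45.7 0.00846254010640145 [ 0.74  0.61 -0.62  1.09  0.34  1.54 -0.58] [-7.45260569  6.60556838  1.47079493]
1 3992 T [0.6372 0.7638] N mid at .66 0.2708 slope -0.032 tips T 0.64
scene 1 159 [0.6373 0.7628] 0.2716
scene -1 119 [0.6369 0.7633] 0.2006
bar 85 0.6777 0.2699
top 1 160 [0.6366 0.7622] 0.2704
bar 185 0.6755 0.2714
```

View pics/scenek.png

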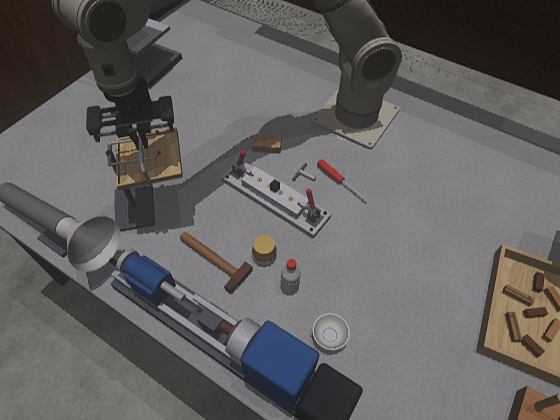

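The tray is over the prongs, but I overshot to t = 0.677 and the tray edge touches the post with about 10 N. I back off 12 mm, then lower.

>>> carry_out([
  [0, -0.1, 0, 0, 0, 0],
  [0, -0.15, 0, 0, 0, 0],
  [0, -0.1, 0, 0, 0, 0],
  [0, 0, 0, 0, 0, 0],
  [0, 0, 0, 0, 0, 0],
])

```text
time: 73.72
ee_pos: [0.6413, -0.2951, 0.2631]
eef_rot: [0.922, 0.388, 0.0, 0.0]
ft_force: [0.4, -0.5, -2.8]
width: 0.0084
grip_force: 50.1
```

>>> carry_out([
  [0, 0, 0.1, 0, 0, 0],
  [0, 0, 0.1, 0, 0, 0],
  [0, 0, 0.1, 0, 0, 0],
  [0, 0, 0.1, 0, 0, 0],
  [0, 0, 0.05, 0, 0, 0],
  [0, 0, 0, 0, 0, 0],
  [0, 0, 0, 0, 0, 0],
])

```text
time: 74.6
ee_pos: [0.6414, -0.2949, 0.2452]
eef_rot: [0.922, 0.388, 0.0, 0.0]
ft_force: [-0.1, 0.3, -3.1]
width: 0.0077
grip_force: 50.1
```

```bash
python3 hook.py
```

```text
tcp [ 0.6414 -0.2949  0.2452] n 0.2369 t 0.665 yaw 45.6 0.00773853718834106 [ 0.75  0.58 -0.63  1.17  0.33  1.49 -0.59] [-0.12087569  0.2523504  -3.11481004]
1 7378 T [0.6375 0.7628] N mid at .66 0.2741 slope -0.071 tips T 0.6617
-1 1258 T [0.6594 0.7641] N mid at .66 0.2101 slope -0.069 tips T 0.6653
```

>>> carry_out([
  [0, 0, 0.08, 0, 0, 0],
  [0, 0, 0.05, 0, 0, 0],
  [0, 0, 0.03, 0, 0, 0],
  [0, 0, 0.02, 0, 0, 0],
  [0, 0, 0, 0, 0, 0],
  [0, 0, 0, 0, 0, 0],
])

```text
time: 75.4
ee_pos: [0.6413, -0.2949, 0.2383]
eef_rot: [0.922, 0.388, 0.0, 0.0]
ft_force: [-3.1, 0.3, 3.6]
width: 0.0082
grip_force: 50.1
```

>>> carry_out([
  [0, 0, 0, 0, 0, 0],
  [0, 0, 0, 0, 0, 0],
  [0, 0, 0, 0, 0, 0],
  [0, 0, 0, 0, 0, 0],
  [0, 0, -0.1, 0, 0, 0],
  [0, 0, -0.3, 0, 0, 0],
  [0, 0, -0.5, 0, 0, 0],
  [0, 0, -0.8, 0, 0, 0],
  [0, 0, -0.8, 0, 0, 0],
  [0, 0, -0.8, 0, 0, 0],
  [0, -0.5, 0, 0, 0, 0],
  [0, -0.5, 0, 0, 0, 0],
  [0, -0.5, 0, 0, 0, 0],
  [0, -0.5, 0, 0, 0, 0],
  [0, 0, 0, 0, 0, 0],
  [0, 0, 0, 0, 0, 0],
  [0, 0, 0, 0, 0, 0],
  [0, 0, 0, 0, 0, 0],
], fingers=36)

```text
time: 77.65
ee_pos: [0.5844, -0.2392, 0.3694]
eef_rot: [0.922, 0.387, -0.0, -0.0]
ft_force: [0.0, -0.7, -0.6]
width: 0.0363
grip_force: 0.0
```

```bash
python3 seat.py
python3 - <<'E'
from h import *
n=np.array([.6984,.7157]);t=np.array([n[1],-n[0]])
for nm in("scene","top"):
    c=cam(nm);save(c,nm+"f.png");P=c["P"];z=P[...,2];N=P[...,:2]@n;T=P[...,:2]@t
    k=c["ok"]&(z>.237)&(z<.256)&(np.abs(N-.236)<.09)&(np.abs(N-.236)>.046)&(T>.6)&(T<.72)
    if k.sum()>5:print(nm,"bar",k.sum(),np.median(T[k]).round(4),np.median(z[k]).round(4),"N",N[k].min(),N[k].max())
    k=c["ok"]&(z>.165)&(z<.2)&(np.abs(N-.236)<.09)&(T>.56)&(T<.78);print("tray pts",k.sum(),np.percentile(T[k],[1,99]),np.percentile(N[k],[1,99]),np.linalg.lstsq(np.c_[T[k],N[k],np.ones(k.sum())],z[k],rcond=None)[0])
E
```

```text
top 1538 tilt [0.0038 0.0013] z 0.0482
  handle 1 jy [111. 134.] z [ 80. 137.] jx 0.4 41 axis ang -20.0
  handle -1 jy [110. 128.] z [ 75. 137.] jx -0.2 22 axis ang -14.0
scene 1054 tilt [-0.0043  0.0009] z 0.0471
wrist 7241 tilt [-0.0002 -0.    ] z 0.0467
  handle 1 jy [118. 126.] z [72. 89.] jx 4.7 61 axis ang 160.0
  handle -1 jy [111. 134.] z [ 77. 136.] jx 4.4 310 axis ang -19.0
tcp [ 0.5843 -0.239   0.3696] [ 0.78  0.39 -0.67  1.18  0.24  1.65 -0.61]
scene bar 94 0.6644 0.2461 N 0.1657368597539252 0.32375382145428255
tray pts 2916 [0.5860069  0.75846734] [0.16012793 0.3204081 ] [0.00437814 0.00153362 0.17641001]
top bar 89 0.6636 0.2472 N 0.28278375226674024 0.3237118983075446
tray pts 2023 [0.58549463 0.7442647 ] [0.23512128 0.3183894 ] [0.00340759 0.04781629 0.16514339]
```

View pics/scenef.png

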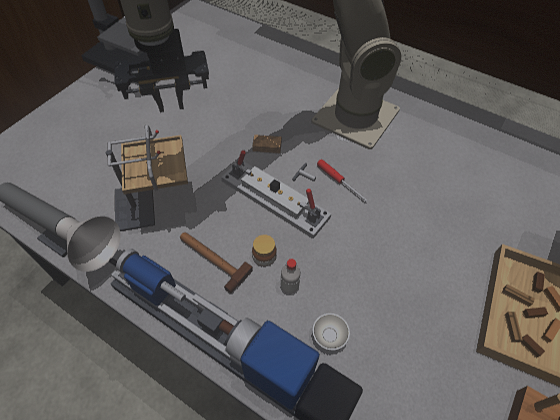

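The tray hangs level on both prongs at (150,160), with its bar at t = 0.664, inside the tips. The jig is closed and the bottle and jar are standing.

```bash
python3 -c "
from h import *
print(r.close_job())"
```

```text
the job is handed in; nothing more can be done
None
```

The job is handed in (no verdict was returned). All four blanks are in nests, the bush plate is seated level with both clamps shut, the empty tray hangs level on both prongs, and the glue bottle and wax jar are still standing.

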